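Clamp the silver bar and hold the metal-tester probe on the marked spot

TASK

First tighten the long hex nut of the strap clamp that holds the silver bar on its sloping rest: turn it clockwise (seen from above) until it stops. Then lift the square-bodied metal-tester probe out of its wooden stand, set its sprung contact pin inside the ring marked on the bar's sloping face with the probe square to that face, and press lightly until the pin is pushed in about half-way. Finish while holding the probe there, gripped and pressed; do not ram the pin into the bar or disturb the loose things around.

Things in the scene. Friction and masses are not known exactly. Their poses are not given: they have to be found in the camera images.
- test_spot (a point): Centre of the dark ring (18 mm inside, 22 mm outside diameter) marked on the sloping upper face of the silver bar, on the face, 14 mm down the slope from the bar's middle. z: the face's outward normal, leaning 20 degrees from vertical towards the low end (roughly towards the robot); x: up the slope; y: across it, to the nut's side.
- nut_mid (a point): Middle of the clamp's long hex nut: 24 mm across flats, 34 mm tall, a thin stud end 6 mm above it. On its vertical axis, 17 mm below its top and 17 mm above the 22 mm wide strap (do not reach lower), about 133 mm above the bench. z is up; the point turns with the nut: flats face its +x and -x axes and every 60 degrees. It stands about 62 mm to +y of the ring.
- clamp_nut (a joint): Angle of the hex nut in rad, growing as it is turned clockwise seen from above; it starts somewhere from 0 to 0.35 and ends at a hard stop at 1.30. It turns stiffly (about 0.1 N m), stays where it is left and does not rise or sink.
- probe: The metal-tester probe, loose, about 0.1 kg, upright in its stand's hole. Grey square body 26 x 26 mm, 70 mm long, flats facing its x and y axes; below it a round nose 15 mm across, 30 mm long, then the thin sprung brass pin. Origin at the centre of the square body's lower end (its shoulder, resting on the stand); z runs up along the probe, away from the pin.
- probe_mid (a point): Centre of the probe's square body, 35 mm above its shoulder and 35 mm below its top, with the probe's axes; 79 mm from the free pin's end; 87 mm above the bench while in the stand.
- pin_end (a point): End of the probe's contact pin (6 mm thick with a round end), 44 mm below the probe's shoulder when free, with the probe's axes; it slides into the nose when pressed.
- probe_pin (a joint): How far the pin is pushed into the probe, in m: 0 free, 0.010 fully in (hard stop). Spring: about 2 N to start it, 4 N half-way (0.005), 6 N at the end.
- probe_stand: Fixed wooden block 60 x 60 mm, 52 mm tall, with an upright hole 20 mm wide through its middle in which the probe's nose hangs with about 2 mm play all round. Origin at the centre of its underside, on the bench.
- silver_bar: Plain metal bar, 84 mm up the slope x 46 across x 12 thick, fixed on the rest. Origin at the centre of its underside, z along the face's normal, x up the slope. The clamp's strap crosses its upper part from +y, 116 mm above the bench; its toe (14 mm across) stands on the face 32 mm up the slope and 16 mm to +y from the ring's centre.
- steel_block: Loose bystander: steel block 30 x 60 mm, 22 mm tall; origin at its underside.
- steel_cube: Loose bystander: steel cube of 36 mm; origin at its underside.
- wedge: Loose bystander: pine block 30 x 55 mm, 22 mm tall; origin at its underside.

How it is judged:
By the outcome, as a careful person would: the job done as asked, in the order asked, and still so for the second after the job is handed in, while the arm keeps its last pose, push and grip.
It also fails if it takes over 48 s, if anything falls off the work surface, if the arm or the gripper's body presses on something with over 40 N, if the wrist force passes 120 N, or if a joint passes its speed limit or range.

ROBOT

A 7-joint arm with a two-finger parallel gripper is mounted at the origin on a cart in front of the work surface, level with it; the furniture and walls round the work are solid. World frame = base frame: x ahead of the robot, y to its left, z up, the work surface at z = 0. Lengths are in mm, angles in rad, forces in N, time in s.
With the tool pointing down it reaches from about 400 to 850 mm from the base axis. Payload 4.5 kg.
Tool frame: the origin (TCP) lies at the very end of the fingers, on their centre line; the grasp point (between the pads) lies 19 mm behind it; z points along the fingers, x is the direction in which the jaws open and shut, and the axes are right-handed (so a half turn about z gives the same grasp; the last joint's range is limited). The gripper opens to 85 mm and grips with 20 to 120 N. Pads are 22 mm wide; open, the fingers measure 114 mm over their backs; the gripper's body (76 mm by 85 mm) begins 54 mm behind the grasp point. The pads swing forward as they close: fully open they stand 13 mm farther back than shut.
Start: joints at [-1.277, 0.689, -0.195, 1.565, 0.157, 0.902, -0.215], TCP at [160.534, 604.056, 231.317] pointing down, gripper open.
Joint ranges: [-3.01, 3.01], [-0.46, 2.08], [-1.47, 1.51], [0.13, 2.56], [-1, 4.14], [0.04, 2.09], [-2.66, 2.66]. Speed limits (rad/s): [2.57, 2.57, 3.14, 3.14, 3.14, 3.14, 3.14].

INTERFACE

Orientations are given as a unit quaternion [w, x, y, z].
In Python, from station import arm gives the robot as it stands.
- The arm moves only by the shell command python3 -m handwheel 'ROWS' [FORCE]. ROWS is JSON, a list of rows, each an object of numbers: "x", "y", "z": the shift along the tool's x, y, z in mm; "ax", "ay", "az": the turn, a rotation vector about the tool's x, y, z in rad; "hand": the gripper's target within -1 to 1 (shut at 1, half-way at 0, fully open at -1). In form: [{"x": .., "y": .., "z": .., "ax": .., "ay": .., "az": .., "hand": ..}, ...]. A call has 1 to 12 rows; each row shifts and turns the commanded pose from where the row before left it, along the tool's axes as they then stand; what a row does not reach is not made up. A row lasts 1/12 s, in which the tool goes at most 41.7 mm and 7.16 degrees, less where a joint would pass 70% of its speed; a pose out of reach is approached as far as the arm can. A call with a gripper value outside its range is refused whole. The fingers move at their own pace and stop on an object; FORCE is the grip in N (left out, the last holds). Time passes only in rows, so rows that do not move let the fingers close. It gives the time, the measured TCP pose, the force and the opening at its end, in the units of the state.
- arm.get_state(): the state, without advancing time (a new reading comes with each control period).
- arm.camera(name): name is "scene" or "top" or "wrist"; returns the picture (400x640x3 uint8, red, green, blue); there is no depth.
- arm.calibration(name): a dict with "camera_matrix" (3x3 intrinsics, pixels), "cam_to_world" (4x4, takes a point from camera to world coordinates); the wrist camera has in their place "tool_from_camera" (4x4, takes a point from camera to tool coordinates, whose origin is the TCP and whose axes are the tool frame's). Camera axes: x right, y up, looking along -z (the intrinsics and any distortion apply to the point x, -y, -z); pixel columns grow to the right and rows downward; lengths in mm; the calibration is good to about 2 mm. A picture is of the moment at which its call begins: read the wrist's pose just before it. calibration takes no time and is no camera call.
- arm.finish_job(): hands the job in, once; it reports no verdict.
The state is a dict: "time_s": time; "q": joint angles; "qd": joint speeds; "effort": joint torques, N m; "position": TCP position; "tcp_rot": TCP orientation; "wrist_force": force on the tool from outside, world axes, zero at the start; "ft_torque": the same for the moment, N m; "grip_width": opening from 0.0 (shut) to 1.0 (fully open).
Only numpy, scipy, OpenCV 4.12 (cv2) and the standard library are available. Lean on these libraries where they do the work, as an engineer would, in place of code of your own. Each camera call takes 0.05 s, during which the arm holds its last target.

## Working session

There is one attempt and no reset: what is moved stays moved. The work goes in short steps, Python scripts to look and compute and a shell command to move; the robot and the scene stay as the last step left them, time stands still between calls to the robot, and variables do not carry over. Pictures are saved under pics/ and viewed, and the job is handed in when it is done.

```bash
ls; mkdir -p pics; python3 - <<'E'
from station import arm
import cv2, numpy as np
s=arm.get_state(); print(s)
for n in ["scene","top","wrist"]:
    im=arm.camera(n); cv2.imwrite(f"pics/{n}0.png",im[:,:,::-1])
    c=arm.calibration(n)
    print(n,{k:np.round(np.array(v),3).tolist() if not isinstance(v,str) else v for k,v in c.items()})
E
```

```text
pics
{'time_s': 0.0, 'q': array([-1.27720827,  0.68998534, -0.19447339,  1.56634147,  0.15729302,
        0.90249212, -0.21511385]), 'qd': array([ 0.00083544,  0.00039481,  0.00105576,  0.00082899, -0.00147501,
        0.00052556, -0.00096902]), 'effort': array([-5.54294138e-05, -5.39612031e+01, -1.26670104e+00, -1.58543551e+01,
        9.09643772e-03,  9.42669081e-03,  2.29076150e-06]), 'position': array([160.45054572, 603.38628433, 230.48284988]), 'tcp_rot': array([ 6.18829263e-04,  7.92729857e-01,  6.09572416e-01, -6.79573518e-04]), 'wrist_force': array([ 0.68214522,  0.17753965, -0.80562207]), 'ft_torque': array([-0.01516315, -0.0230302 , -0.04070489]), 'grip_width': 1.0016805440910805}
scene {'camera_matrix': [[366.96, 0.0, 321.845], [0.0, 366.96, 202.552], [0.0, 0.0, 1.0]], 'cam_to_world': [[0.788, 0.45, -0.421, 246.074], [-0.616, 0.576, -0.537, -189.656], [0.001, 0.683, 0.731, 727.904], [0.0, 0.0, 0.0, 1.0]]}
top {'camera_matrix': [[462.029, 0.0, 315.475], [0.0, 462.029, 201.929], [0.0, 0.0, 1.0]], 'cam_to_world': [[-0.023, 0.99, -0.141, 443.403], [-0.999, -0.028, -0.032, 235.07], [-0.035, 0.14, 0.99, 1049.828], [0.0, 0.0, 0.0, 1.0]]}
wrist {'camera_matrix': [[359.991, 0.0, 317.731], [0.0, 359.991, 201.638], [0.0, 0.0, 1.0]], 'tool_from_camera': [[1.0, 0.001, -0.001, 0.291], [0.001, -0.947, -0.323, -82.448], [-0.001, 0.323, -0.947, -140.768], [0.0, 0.0, 0.0, 1.0]]}
```

View pics/scene0.png

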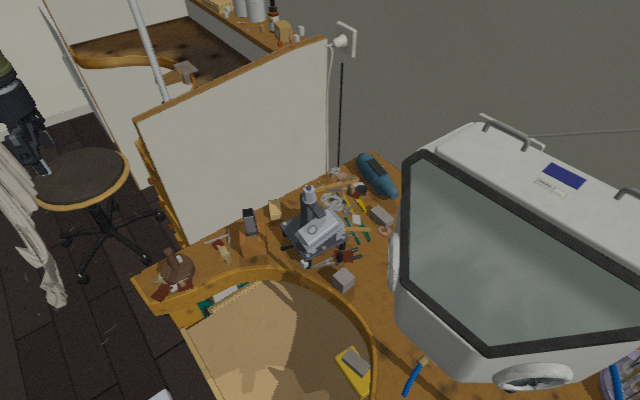

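View pics/top0.png

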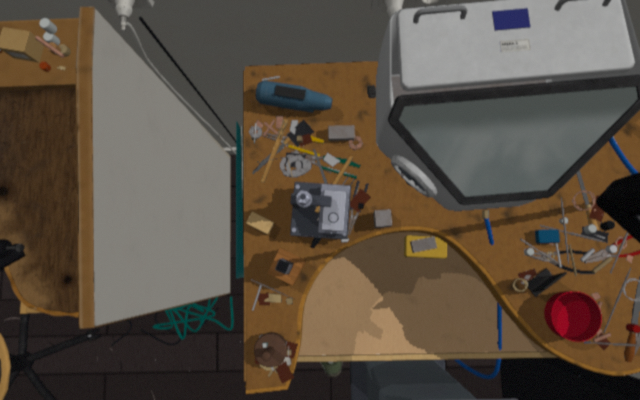

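View pics/wrist0.png

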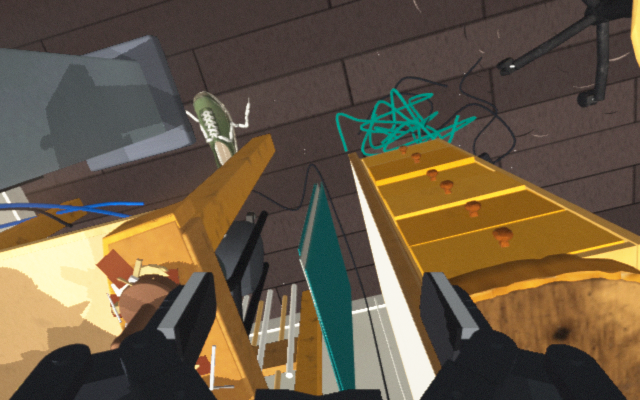

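```bash
cat > h.py <<'E'
import numpy as np, cv2
from scipy.spatial.transform import Rotation as R
from station import arm
def cal(n,s=None):
    c=arm.calibration(n); K=np.array(c["camera_matrix"])
    if n=="wrist":
        q=s["tcp_rot"]; T=np.eye(4); T[:3,:3]=R.from_quat([q[1],q[2],q[3],q[0]]).as_matrix(); T[:3,3]=s["position"]
        M=T@np.array(c["tool_from_camera"])
    else: M=np.array(c["cam_to_world"])
    return K,M
def proj(K,M,p):
    v=np.linalg.inv(M)@np.append(p,1); v=np.array([v[0],-v[1],-v[2]])
    u=K@v; return u[:2]/u[2]
def ray(K,M,uv):
    d=np.linalg.inv(K)@np.array([uv[0],uv[1],1.]); d=np.array([d[0],-d[1],-d[2]])
    d=M[:3,:3]@d; return M[:3,3],d/np.linalg.norm(d)
def onz(K,M,uv,z):
    o,d=ray(K,M,uv); return o+d*(z-o[2])/d[2]
def tri(rays):
    A=np.zeros((3,3)); b=np.zeros(3)
    for o,d in rays:
        P=np.eye(3)-np.outer(d,d); A+=P; b+=P@o
    x=np.linalg.solve(A,b); return x,[np.linalg.norm((np.eye(3)-np.outer(d,d))@(x-o)) for o,d in rays]
def Rm(s):
    q=s["tcp_rot"]; return R.from_quat([q[1],q[2],q[3],q[0]])
E
python3 - <<'E'
from h import *
for n in ["scene","top"]:
    K,M=cal(n)
    for p in [(160,604,230),(0,0,0),(400,0,0),(500,200,0),(500,300,0)]: print(n,p,proj(K,M,np.array(p,float)).round())
t=cv2.imread("pics/top0.png")[150:320,230:420]; cv2.imwrite("pics/top0c.png",cv2.resize(t,None,fx=4,fy=3.5,interpolation=2))
t=cv2.imread("pics/scene0.png")[160:310,200:420]; cv2.imwrite("pics/scene0c.png",cv2.resize(t,None,fx=3.6,fy=3.6,interpolation=2))
E
```

```text
scene (160, 604, 230) [ 51. 165.]
scene (0, 0, 0) [106. 548.]
scene (400, 0, 0) [324. 370.]
scene (500, 200, 0) [304. 271.]
scene (500, 300, 0) [280. 244.]
top (160, 604, 230) [119. 441.]
top (0, 0, 0) [450. 478.]
top (400, 0, 0) [438. 285.]
top (500, 200, 0) [347. 242.]
top (500, 300, 0) [303. 243.]
```

View pics/top0c.png

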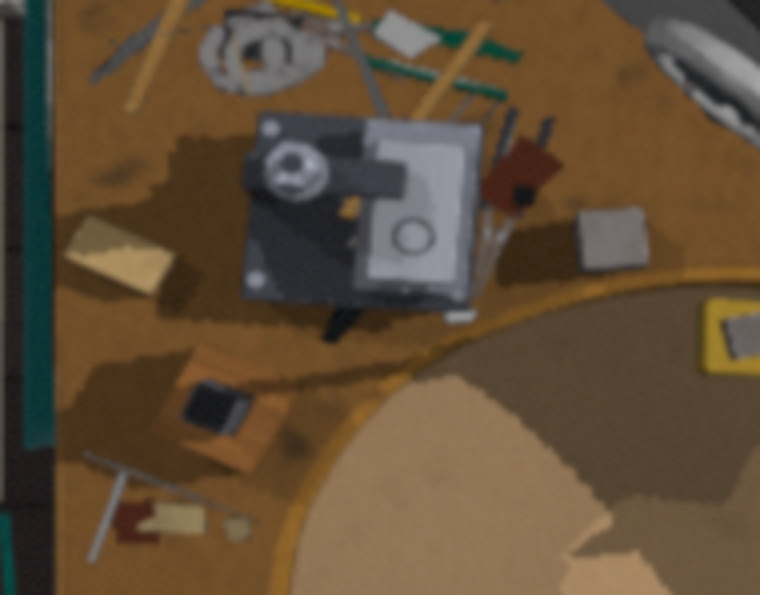

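View pics/scene0c.png

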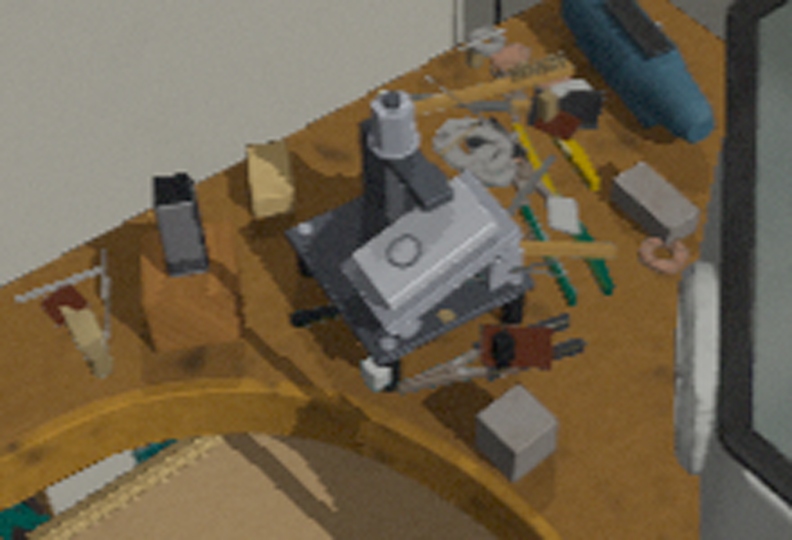

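```bash
python3 - <<'E'
from h import *
S=cal("scene");T=cal("top")
def s(u,v): return (200+u/3.6-.4,160+v/3.6-.4)
def t(u,v): return (230+u/4-.4,150+v/3.5-.4)
for nm,a,b in [("wallcorner",(137,120),(88,324)),("ring",s(404,250),t(413,236)),("nut top",s(393,97),t(293,163)),
   ("probe top",s(172,187),t(216,407))]:
    print(nm,tri([ray(*S,a),ray(*T,b)]))
print("nut z150",onz(*T,t(293,163),150),onz(*S,s(393,97),150))
print("probe z122",onz(*T,t(216,407),122),onz(*S,s(172,187),122))
print("bench under wall:",onz(*T,(236,295),0))
E
```

```text
wallcorner (array([355.09555781, 670.62700207, 220.36553571]), [np.float64(1.6679474915512367), np.float64(1.6679474915513701)])
ring (array([547.02708226, 230.19494849,  89.07410711]), [np.float64(0.2126106567712139), np.float64(0.2126106567712689)])
nut top (array([582.9883672 , 287.9322567 , 155.36672046]), [np.float64(0.27283235302364034), np.float64(0.27283235302358433)])
probe top (array([447.72792836, 330.87991453, 127.48845945]), [np.float64(0.6297865274820549), np.float64(0.6297865274821757)])
nut z150 [583.58310879 288.3808693  150.        ] [586.40273119 292.29979521 150.        ]
probe z122 [448.3348505  331.19682432 122.        ] [448.99580614 335.90974889 122.        ]
bench under wall: [386.6953945  451.90348197   0.        ]
```

```bash
python3 -m handwheel '[{"x":-16,"y":12,"z":-4,"hand":-1},{"x":-16,"y":12,"z":-4},{"x":-16,"y":12,"z":-4},{"x":-16,"y":12,"z":-4},{"x":-16,"y":12,"z":-4},{"x":-16,"y":12,"z":-4},{"x":-16,"y":12,"z":-4},{"x":-16,"y":12,"z":-4},{"x":-16,"y":12,"z":-4},{"x":-16,"y":12,"z":-4},{"x":-16,"y":12,"z":-4},{"x":-16,"y":12,"z":-4}]'
```

```text
invalid input
```

```bash
python3 -m handwheel '[{"x":-16,"y":12,"z":-4,"ax":0,"ay":0,"az":0,"hand":-1},{"x":-16,"y":12,"z":-4,"ax":0,"ay":0,"az":0,"hand":-1},{"x":-16,"y":12,"z":-4,"ax":0,"ay":0,"az":0,"hand":-1},{"x":-16,"y":12,"z":-4,"ax":0,"ay":0,"az":0,"hand":-1},{"x":-16,"y":12,"z":-4,"ax":0,"ay":0,"az":0,"hand":-1},{"x":-16,"y":12,"z":-4,"ax":0,"ay":0,"az":0,"hand":-1},{"x":-16,"y":12,"z":-4,"ax":0,"ay":0,"az":0,"hand":-1},{"x":-16,"y":12,"z":-4,"ax":0,"ay":0,"az":0,"hand":-1},{"x":-16,"y":12,"z":-4,"ax":0,"ay":0,"az":0,"hand":-1},{"x":-16,"y":12,"z":-4,"ax":0,"ay":0,"az":0,"hand":-1},{"x":-16,"y":12,"z":-4,"ax":0,"ay":0,"az":0,"hand":-1},{"x":-16,"y":12,"z":-4,"ax":0,"ay":0,"az":0,"hand":-1}]'
```

```text
time_s: 1.15
position: [250.6, 380.4, 279.4]
tcp_rot: [0.0, 0.793, 0.61, -0.0]
wrist_force: [0.2, -0.3, -0.1]
grip_width: 0.998
```

```bash
python3 -m handwheel '[{"x":0,"y":29,"z":2.5,"ax":0,"ay":0,"az":0,"hand":-1},{"x":0,"y":29,"z":2.5,"ax":0,"ay":0,"az":0,"hand":-1},{"x":0,"y":29,"z":2.5,"ax":0,"ay":0,"az":0,"hand":-1},{"x":0,"y":29,"z":2.5,"ax":0,"ay":0,"az":0,"hand":-1},{"x":0,"y":29,"z":2.5,"ax":0,"ay":0,"az":0,"hand":-1},{"x":0,"y":29,"z":2.5,"ax":0,"ay":0,"az":0,"hand":-1},{"x":0,"y":29,"z":2.5,"ax":0,"ay":0,"az":0,"hand":-1},{"x":0,"y":29,"z":2.5,"ax":0,"ay":0,"az":0,"hand":-1},{"x":0,"y":29,"z":2.5,"ax":0,"ay":0,"az":0,"hand":-1},{"x":0,"y":29,"z":2.5,"ax":0,"ay":0,"az":0,"hand":-1},{"x":0,"y":29,"z":2.5,"ax":0,"ay":0,"az":0,"hand":-1},{"x":0,"y":29,"z":2.5,"ax":0,"ay":0,"az":0,"hand":-1}]'
python3 - <<'E'
from h import *
s=arm.get_state(); im=arm.camera("wrist")[:,:,::-1]; cv2.imwrite("pics/w1.png",im)
print(s["position"],s["tcp_rot"],s["q"])
np.save("w1.npy",np.concatenate([s["position"],s["tcp_rot"]]))
E
```

```text
time_s: 2.15
position: [587.8, 291.3, 248.8]
tcp_rot: [-0.0, 0.793, 0.61, -0.0]
wrist_force: [0.3, -0.1, 0.3]
grip_width: 1.0
[587.7976557  291.33742158 248.80876615] [-1.00483339e-04  7.92782757e-01  6.09504182e-01 -3.77175342e-04] [-0.42003852  0.71639241 -0.21141898  1.44081609  0.16407098  1.00244289
  0.64137333]
```

View pics/w1.png

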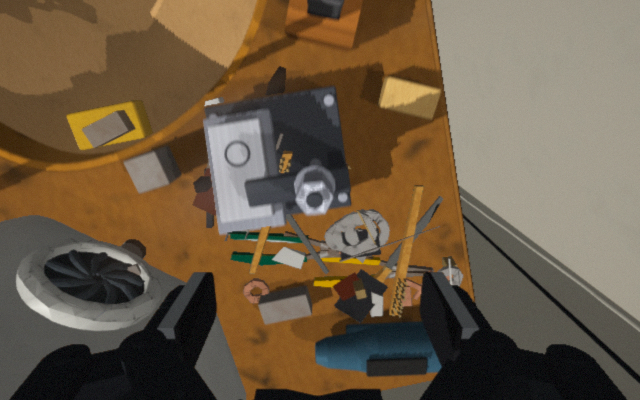

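```bash
python3 - <<'E'
import cv2
t=cv2.imread("pics/w1.png")[60:260,180:380]; cv2.imwrite("pics/w1c.png",cv2.resize(t[90:165,90:190],None,fx=8,fy=8,interpolation=2))
cv2.imwrite("pics/w1d.png",cv2.resize(t,None,fx=3,fy=3,interpolation=2))
E
```

```text
(no output)
```

View pics/w1c.png

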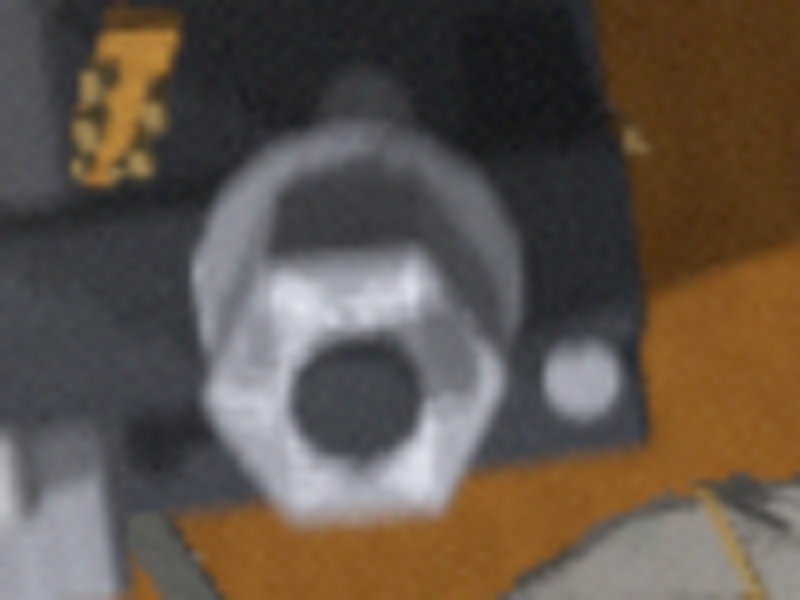

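View pics/w1d.png

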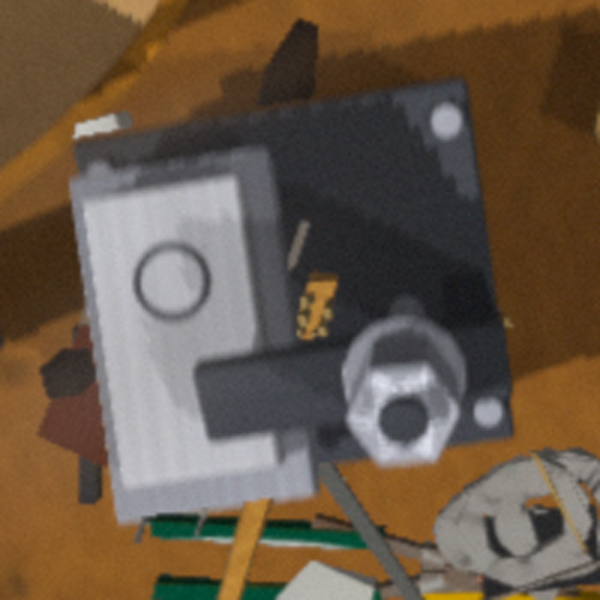

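```bash
python3 - <<'E'
from h import *
w=np.load("w1.npy"); s=dict(position=w[:3],tcp_rot=w[3:])
W=cal("wrist",s)
v=np.array([(272,253),(427,255),(503,378),(442,518),(288,522),(207,393)])/8+np.array([270,150])-.44
P=np.array([onz(*W,p,150) for p in v]); print(P.round(1)); c=P.mean(0); print("c",c, "r",np.linalg.norm(P-c,axis=1).round(1))
# vertex angles mod 60; flats normals at +30
a=np.degrees(np.arctan2(*(P-c)[:,1::-1].T)); m=np.degrees(np.angle(np.mean(np.exp(1j*np.radians(a)*6))))/6
print(a.round(1),"vertex mod60",m,"flat normals",m+30)
x=Rm(s).as_matrix()[:,0]; print("jaw az",np.degrees(np.arctan2(x[1],x[0])))
r=np.array([172,281])/3+np.array([180,60])-.33
n=np.array([np.sin(np.radians(20))])
print("ring z89",onz(*W,r,89), "dist nut",onz(*W,r,89)-c)
# bar edges
for a,b in [((83,197),(122,488)),((240,175),(277,463))]:
    A=onz(*W,np.array(a)/3+[180,60],75);B=onz(*W,np.array(b)/3+[180,60],104);print(A,B,np.degrees(np.arctan2(*(B-A)[1::-1])))
Sc=cal("scene");T=cal("top")
sr=(200+404/3.6-.4,160+250/3.6-.4);tr=(230+413/4-.4,150+236/3.5-.4)
print(tri([ray(*Sc,sr),ray(*T,tr),ray(*W,r)]))
E
```

```text
[[570.1 286.4 150. ]
 [573.8 299.3 150. ]
 [586.3 302.9 150. ]
 [597.6 294.4 150. ]
 [594.4 281.1 150. ]
 [580.9 277.5 150. ]]
c [583.84607481 290.27334836 150.        ] r [14.2 13.5 12.8 14.3 14.  13.1]
[-164.3  138.2   79.1   16.9  -41.  -102.9] vertex mod60 17.659689213702997 flat normals 47.659689213703
jaw az 75.1073365580385
ring z89 [547.97221477 232.04135594  89.        ] dist nut [-35.87386004 -58.23199242 -61.        ]
[520.49697845 211.7606409   75.        ] [599.11644726 202.97070095 104.        ] -6.379381812235942
[526.22806155 257.19793526  75.        ] [603.23909019 247.89781289 104.        ] -6.885894588575494
(array([547.7173467 , 230.98919025,  87.40473581]), [np.float64(0.3691208725388648), np.float64(0.9597685710138462), np.float64(0.7712598733466182)])
```

```bash
python3 -m handwheel '[{"x":-2.3,"y":-3.5,"z":0,"ax":0,"ay":0,"az":0,"hand":-1},{"x":0,"y":0,"z":10,"ax":0,"ay":0,"az":-0.095,"hand":-1},{"x":0,"y":0,"z":10,"ax":0,"ay":0,"az":-0.095,"hand":-1},{"x":0,"y":0,"z":10,"ax":0,"ay":0,"az":-0.095,"hand":-1},{"x":0,"y":0,"z":10,"ax":0,"ay":0,"az":-0.095,"hand":-1},{"x":0,"y":0,"z":10,"ax":0,"ay":0,"az":-0.095,"hand":-1},{"x":0,"y":0,"z":10,"ax":0,"ay":0,"az":-0.095,"hand":-1},{"x":0,"y":0,"z":0,"ax":0,"ay":0,"az":0,"hand":-1},{"x":0,"y":0,"z":0,"ax":0,"ay":0,"az":0,"hand":-1}]'
python3 - <<'E'
from h import *
s=arm.get_state(); im=arm.camera("wrist")[:,:,::-1]; cv2.imwrite("pics/w2.png",im)
x=Rm(s).as_matrix()[:,0]; print(s["position"],s["q"][6],"jaw az",np.degrees(np.arctan2(x[1],x[0])))
W=cal("wrist",s); print(proj(*W,np.array([583.8,290,150.])))
E
```

```text
time_s: 2.95
position: [581.6, 290.9, 188.9]
tcp_rot: [-0.001, 0.59, 0.807, -0.001]
wrist_force: [-0.8, 0.2, 0.2]
grip_width: 1.001
[581.57878486 290.86577897 188.87592346] 1.0710166523099627 jaw az 107.67616520536268
[314.98345991 241.3230732 ]
```

View pics/w2.png

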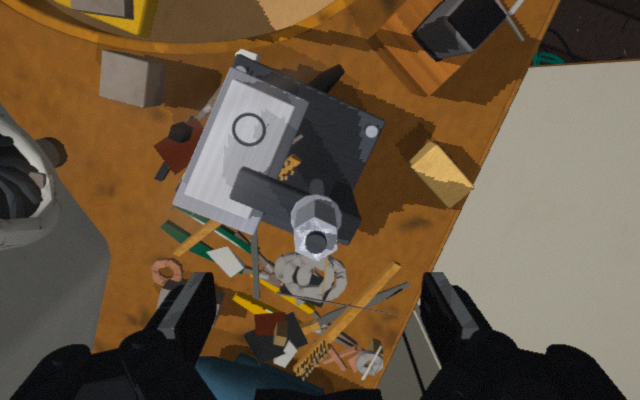

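```bash
python3 - <<'E'
import cv2
t=cv2.imread("pics/w2.png")[190:275,270:370]; cv2.imwrite("pics/w2c.png",cv2.resize(t,None,fx=7,fy=7,interpolation=2))
E
```

```text
(no output)
```

View pics/w2c.png

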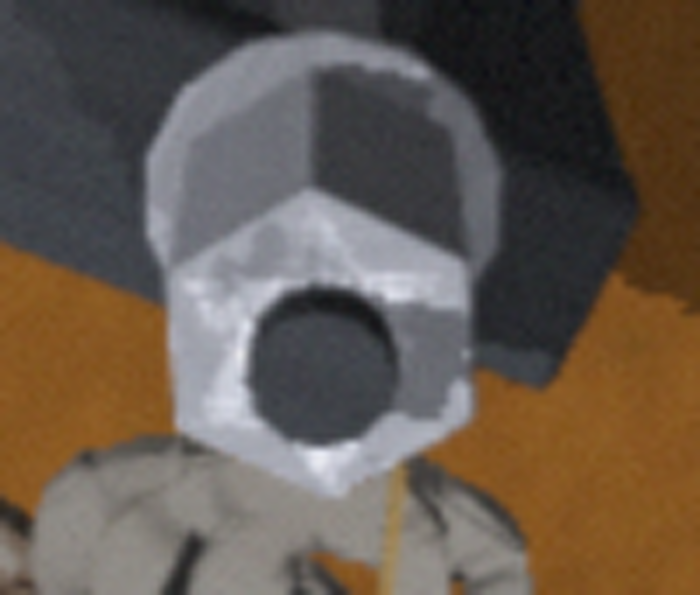

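```bash
python3 -m handwheel '[{"x":-1.5,"y":1.8,"z":8,"ax":0,"ay":0,"az":0,"hand":-1},{"x":0,"y":0,"z":8,"ax":0,"ay":0,"az":0,"hand":-1},{"x":0,"y":0,"z":8,"ax":0,"ay":0,"az":0,"hand":-1},{"x":0,"y":0,"z":8,"ax":0,"ay":0,"az":0,"hand":-1},{"x":0,"y":0,"z":8,"ax":0,"ay":0,"az":0,"hand":-1},{"x":0,"y":0,"z":8,"ax":0,"ay":0,"az":0,"hand":-1},{"x":0,"y":0,"z":8,"ax":0,"ay":0,"az":0,"hand":-1},{"x":0,"y":0,"z":8,"ax":0,"ay":0,"az":0,"hand":-1},{"x":0,"y":0,"z":0,"ax":0,"ay":0,"az":0,"hand":-1},{"x":0,"y":0,"z":0,"ax":0,"ay":0,"az":0,"hand":-1}]' 50
```

```text
time_s: 3.83
position: [584.6, 289.8, 124.7]
tcp_rot: [-0.0, 0.589, 0.808, -0.0]
wrist_force: [-0.9, 0.0, 0.2]
grip_width: 1.0
```

```bash
python3 -m handwheel '[{"x":0,"y":0,"z":0,"ax":0,"ay":0,"az":0,"hand":1},{"x":0,"y":0,"z":0,"ax":0,"ay":0,"az":0,"hand":1},{"x":0,"y":0,"z":0,"ax":0,"ay":0,"az":0,"hand":1},{"x":0,"y":0,"z":0,"ax":0,"ay":0,"az":0,"hand":1},{"x":0,"y":0,"z":0,"ax":0,"ay":0,"az":0,"hand":1},{"x":0,"y":0,"z":0,"ax":0,"ay":0,"az":0,"hand":1},{"x":0,"y":0,"z":0,"ax":0,"ay":0,"az":0,"hand":1},{"x":0,"y":0,"z":0,"ax":0,"ay":0,"az":0,"hand":1}]' 50; python3 -c "
from h import *
s=arm.get_state();x=Rm(s).as_matrix()[:,0];print(s['wrist_force'],s['ft_torque'],s['grip_width']*85,s['position'],np.degrees(np.arctan2(x[1],x[0])))"
```

```text
time_s: 4.5
position: [584.9, 290.7, 125.9]
tcp_rot: [-0.0, 0.589, 0.808, 0.001]
wrist_force: [-1.7, 0.8, 4.4]
grip_width: 0.272
[-1.67330553  0.842252    4.37142053] [0.20655832 0.31112631 0.00160104] 23.080762056758203 [584.86985836 290.65752633 125.88563963] 107.79600106242485
```

```bash
cat > st.py <<'E'
from h import *
s=arm.get_state();x=Rm(s).as_matrix()[:,0];print('F',s['wrist_force'].round(2),'T',s['ft_torque'].round(3),'w',s['grip_width']*85,s['position'].round(1),'az',np.degrees(np.arctan2(x[1],x[0])).round(2),'eff7',s['effort'][6],'q7',s['q'][6])
E
python3 -m handwheel '[{"x":0,"y":0,"z":0,"ax":0,"ay":0,"az":0.08,"hand":1},{"x":0,"y":0,"z":0,"ax":0,"ay":0,"az":0.08,"hand":1},{"x":0,"y":0,"z":0,"ax":0,"ay":0,"az":0.08,"hand":1},{"x":0,"y":0,"z":0,"ax":0,"ay":0,"az":0.08,"hand":1},{"x":0,"y":0,"z":0,"ax":0,"ay":0,"az":0.08,"hand":1},{"x":0,"y":0,"z":0,"ax":0,"ay":0,"az":0.08,"hand":1},{"x":0,"y":0,"z":0,"ax":0,"ay":0,"az":0.08,"hand":1},{"x":0,"y":0,"z":0,"ax":0,"ay":0,"az":0.08,"hand":1},{"x":0,"y":0,"z":0,"ax":0,"ay":0,"az":0.08,"hand":1},{"x":0,"y":0,"z":0,"ax":0,"ay":0,"az":0.08,"hand":1}]'; python3 st.py
```

```text
time_s: 5.33
position: [584.7, 289.0, 125.9]
tcp_rot: [0.001, 0.858, 0.513, -0.001]
wrist_force: [-2.9, -2.0, 6.1]
grip_width: 0.272
F [-2.93 -2.03  6.12] T [-0.322  0.531  0.084] w 23.126610335256416 [584.7 289.  125.9] az 61.71 eff7 0.6317661143839359 q7 0.4418763632839274
```

Torque about 0.08–0.1 as expected; continue in small steps.

```bash

python3 -m handwheel '[{"x":0,"y":0,"z":0,"ax":0,"ay":0,"az":0.05,"hand":1},{"x":0,"y":0,"z":0,"ax":0,"ay":0,"az":0.05,"hand":1},{"x":0,"y":0,"z":0,"ax":0,"ay":0,"az":0.05,"hand":1}]'; python3 st.py
python3 -m handwheel '[{"x":0,"y":0,"z":0,"ax":0,"ay":0,"az":0.04,"hand":1},{"x":0,"y":0,"z":0,"ax":0,"ay":0,"az":0.04,"hand":1}]'; python3 st.py
```

```text
time_s: 5.58
position: [584.6, 288.7, 125.9]
tcp_rot: [0.001, 0.894, 0.448, -0.001]
wrist_force: [-2.7, -2.0, 6.9]
grip_width: 0.268
F [-2.74 -2.03  6.89] T [-0.427  0.614  0.098] w 22.773126364297177 [584.6 288.7 125.9] az 53.19 eff7 0.35722631961107254 q7 0.33299696384053123
time_s: 5.75
position: [584.5, 288.5, 125.9]
tcp_rot: [0.001, 0.911, 0.412, -0.001]
wrist_force: [-3.7, -2.9, 6.4]
grip_width: 0.27
F [-3.72 -2.95  6.37] T [-0.469  0.618  0.123] w 22.97413045593046 [584.5 288.5 125.9] az 48.63 eff7 0.2596842125058174 q7 0.27491003318444535
```

```bash

for i in 1; do python3 -m handwheel '[{"x":0,"y":0,"z":0,"ax":0,"ay":0,"az":0.04,"hand":1},{"x":0,"y":0,"z":0,"ax":0,"ay":0,"az":0.04,"hand":1}]'; python3 st.py; done
python3 -m handwheel '[{"x":0,"y":0,"z":0,"ax":0,"ay":0,"az":0.04,"hand":1},{"x":0,"y":0,"z":0,"ax":0,"ay":0,"az":0.04,"hand":1}]'; python3 st.py
```

```text
time_s: 5.92
position: [584.3, 288.5, 125.8]
tcp_rot: [0.001, 0.927, 0.375, -0.001]
wrist_force: [-3.5, -2.9, 7.3]
grip_width: 0.267
F [-3.54 -2.93  7.34] T [-0.476  0.684  0.083] w 22.683054942398226 [584.3 288.5 125.8] az 44.05 eff7 0.2661535609513521 q7 0.2166474961947348
time_s: 6.08
position: [584.2, 288.3, 125.9]
tcp_rot: [0.001, 0.941, 0.338, -0.001]
wrist_force: [-3.6, -3.1, 7.2]
grip_width: 0.272
F [-3.6  -3.14  7.22] T [-0.499  0.728  0.128] w 23.132710859399566 [584.2 288.3 125.9] az 39.46 eff7 0.2646674495190382 q7 0.15847156920021435
```

```bash

python3 -m handwheel '[{"x":0,"y":0,"z":0,"ax":0,"ay":0,"az":0.04,"hand":1}]'; python3 st.py
python3 -m handwheel '[{"x":0,"y":0,"z":0,"ax":0,"ay":0,"az":0.04,"hand":1}]'; python3 st.py
python3 -m handwheel '[{"x":0,"y":0,"z":0,"ax":0,"ay":0,"az":0,"hand":1}]'; python3 st.py
```

```text
time_s: 6.17
position: [584.2, 288.3, 125.9]
tcp_rot: [0.001, 0.948, 0.319, -0.001]
wrist_force: [-4.0, -3.7, 7.5]
grip_width: 0.271
F [-4.03 -3.67  7.53] T [-0.541  0.785  0.262] w 23.036961451336612 [584.2 288.3 125.9] az 37.17 eff7 0.18511159345507622 q7 0.12944918194984442
time_s: 6.25
position: [584.1, 288.2, 125.9]
tcp_rot: [0.001, 0.954, 0.301, -0.001]
wrist_force: [-3.7, -3.9, 8.3]
grip_width: 0.27
F [-3.7  -3.92  8.27] T [-0.698  0.757  1.27 ] w 22.973203657968938 [584.1 288.2 125.9] az 35.02 eff7 -0.9115975722670555 q7 0.10185524020481285
time_s: 6.33
position: [584.1, 288.2, 125.9]
tcp_rot: [0.001, 0.953, 0.302, -0.001]
wrist_force: [-2.7, -3.1, 9.2]
grip_width: 0.269
F [-2.72 -3.11  9.19] T [-0.631  0.702  1.191] w 22.87445032604116 [584.1 288.2 125.9] az 35.14 eff7 -1.4668503776192665 q7 0.10289380846231803
```

```bash

python3 -m handwheel '[{"x":0,"y":0,"z":0,"ax":0,"ay":0,"az":0,"hand":-1},{"x":0,"y":0,"z":0,"ax":0,"ay":0,"az":0,"hand":-1},{"x":0,"y":0,"z":0,"ax":0,"ay":0,"az":0,"hand":-1},{"x":0,"y":0,"z":0,"ax":0,"ay":0,"az":0,"hand":-1},{"x":0,"y":0,"z":0,"ax":0,"ay":0,"az":0,"hand":-1},{"x":0,"y":0,"z":-10,"ax":0,"ay":0,"az":0,"hand":-1},{"x":0,"y":0,"z":-20,"ax":0,"ay":0,"az":0,"hand":-1},{"x":0,"y":0,"z":-20,"ax":0,"ay":0,"az":0,"hand":-1},{"x":0,"y":0,"z":-20,"ax":0,"ay":0,"az":0,"hand":-1},{"x":0,"y":0,"z":-20,"ax":0,"ay":0,"az":0,"hand":-1},{"x":0,"y":0,"z":-20,"ax":0,"ay":0,"az":0,"hand":-1},{"x":0,"y":0,"z":-10,"ax":0,"ay":0,"az":0,"hand":-1}]'; python3 st.py;python3 - <<'E'
from h import *
s=arm.get_state(); im=arm.camera("wrist")[:,:,::-1]; cv2.imwrite("pics/w3.png",im)
np.save("w3.npy",np.concatenate([s["position"],s["tcp_rot"]]))
E
```

```text
time_s: 7.33
position: [586.2, 290.5, 248.8]
tcp_rot: [-0.001, 0.954, 0.301, 0.002]
wrist_force: [0.8, 0.6, 0.9]
grip_width: 1.002
F [0.77 0.59 0.87] T [ 0.007 -0.09   0.025] w 85.16151745153437 [586.2 290.5 248.8] az 35.0 eff7 0.00015859734048717655 q7 0.1023929998551266
```

View pics/w3.png

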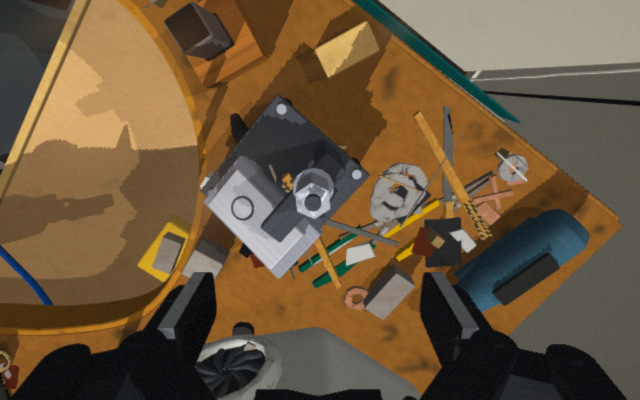

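```bash

python3 -m handwheel '[{"x":-15,"y":-19,"z":0,"ax":0,"ay":0,"az":0,"hand":-1},{"x":-15,"y":-19,"z":0,"ax":0,"ay":0,"az":0,"hand":-1},{"x":-15,"y":-19,"z":5,"ax":0,"ay":0,"az":0,"hand":-1},{"x":-15,"y":-19,"z":5,"ax":0,"ay":0,"az":0,"hand":-1},{"x":-15,"y":-19,"z":7,"ax":0,"ay":0,"az":0,"hand":-1},{"x":-15,"y":-19,"z":7,"ax":0,"ay":0,"az":0,"hand":-1},{"x":0,"y":0,"z":0,"ax":0,"ay":0,"az":-0.115,"hand":-1},{"x":0,"y":0,"z":0,"ax":0,"ay":0,"az":-0.115,"hand":-1},{"x":0,"y":0,"z":0,"ax":0,"ay":0,"az":-0.115,"hand":-1},{"x":0,"y":0,"z":0,"ax":0,"ay":0,"az":-0.115,"hand":-1},{"x":0,"y":0,"z":0,"ax":0,"ay":0,"az":-0.115,"hand":-1},{"x":0,"y":0,"z":0,"ax":0,"ay":0,"az":-0.115,"hand":-1}]'; python3 st.py;python3 -m handwheel '[{"x":0,"y":0,"z":0,"ax":0,"ay":0,"az":0,"hand":-1}]';python3 - <<'E'
from h import *
s=arm.get_state(); im=arm.camera("wrist")[:,:,::-1]; cv2.imwrite("pics/w4.png",im)
np.save("w4.npy",np.concatenate([s["position"],s["tcp_rot"]]))
cv2.imwrite("pics/w4c.png",cv2.resize(im[100:300,220:420],None,fx=3,fy=3,interpolation=2))
E
```

```text
time_s: 8.38
position: [445.4, 331.4, 220.7]
tcp_rot: [-0.0, 0.794, 0.608, -0.001]
wrist_force: [0.1, -0.6, -0.3]
grip_width: 0.998
F [ 0.11 -0.56 -0.25] T [ 0.009 -0.031  0.   ] w 84.85207427469757 [445.4 331.4 220.7] az 74.87 eff7 -1.0942808166146278 q7 0.4420755881844522
time_s: 8.47
position: [445.5, 331.3, 220.7]
tcp_rot: [-0.0, 0.795, 0.607, -0.001]
wrist_force: [0.5, -0.8, -0.2]
grip_width: 1.002
```

View pics/w4.png

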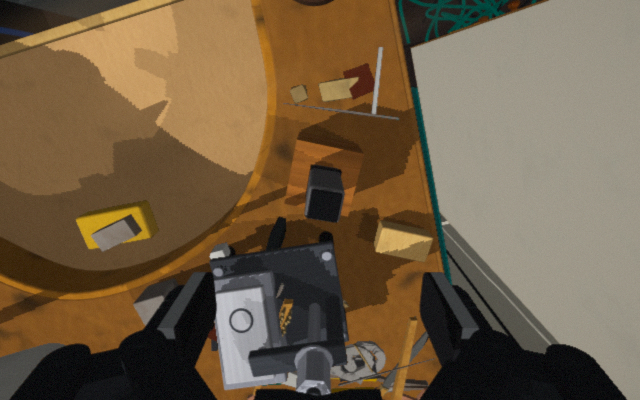

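View pics/w4c.png

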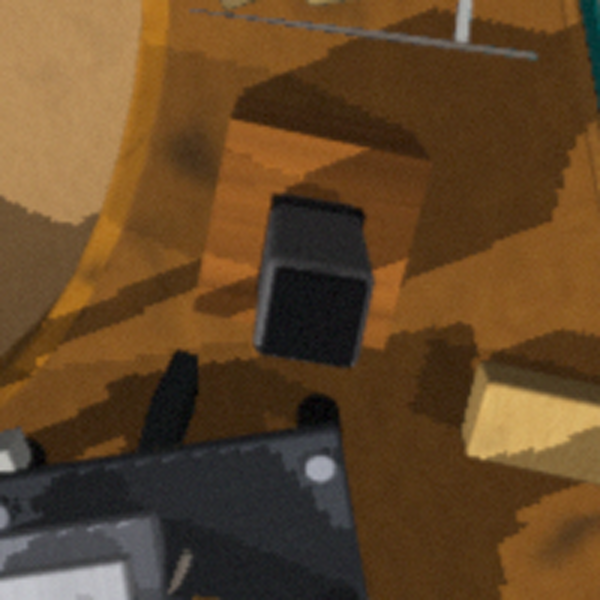

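```bash
python3 - <<'E'
from h import *
w=np.load("w4.npy"); s=dict(position=w[:3],tcp_rot=w[3:]); W=cal("wrist",s)
def pts(v,z): return np.array([onz(*W,np.array(p)/3+[220,100]-np.array([.33,.33]),z) for p in v])
P=pts([(268,264),(374,272),(355,366),(254,351)],122); c=P.mean(0); print(P.round(1),c)
for i in range(4):
    d=P[(i+1)%4]-P[i]; print(np.linalg.norm(d).round(1),np.degrees(np.arctan2(d[1],d[0])).round(1))
P=pts([(272,203),(362,210)],52);print(P,np.linalg.norm(P[1]-P[0]),np.degrees(np.arctan2(*(P[1]-P[0])[1::-1])))
P=pts([(232,118),(430,158)],52);print("stand",P,np.linalg.norm(P[1]-P[0]),np.degrees(np.arctan2(*(P[1]-P[0])[1::-1])))
x=Rm(s).as_matrix()[:,0];print(np.degrees(np.arctan2(x[1],x[0])))
E
```

```text
[[433.2 328.8 122. ]
 [441.6 352.  122. ]
 [463.2 342.  122. ]
 [453.1 319.8 122. ]] [447.76474542 335.6375244  122.        ]
24.6 70.1
23.8 -25.0
24.4 -114.4
21.8 155.4
[[435.17929532 327.87906067  52.        ]
 [444.21057949 352.81015674  52.        ]] 26.516478748465897 70.0870915905575
stand [[408.22953029 323.5933644   52.        ]
 [434.4687372  375.56133832  52.        ]] 58.21654655421489 63.210283044406026
74.69823731649807
```

```bash

python3 -m handwheel '[{"x":4.9,"y":2.8,"z":0,"ax":0,"ay":0,"az":0,"hand":-1},{"x":0,"y":0,"z":20,"ax":0,"ay":0,"az":0.07,"hand":-1},{"x":0,"y":0,"z":20,"ax":0,"ay":0,"az":0.07,"hand":-1},{"x":0,"y":0,"z":10,"ax":0,"ay":0,"az":0,"hand":-1},{"x":0,"y":0,"z":0,"ax":0,"ay":0,"az":0,"hand":-1},{"x":0,"y":0,"z":0,"ax":0,"ay":0,"az":0,"hand":-1}]'; python3 st.py;python3 - <<'E'
from h import *
s=arm.get_state(); im=arm.camera("wrist")[:,:,::-1]; cv2.imwrite("pics/w5.png",im)
np.save("w5.npy",np.concatenate([s["position"],s["tcp_rot"]]))
cv2.imwrite("pics/w5c.png",cv2.resize(im[150:300,240:400],None,fx=5,fy=4,interpolation=2))
E
```

```text
time_s: 9.02
position: [449.7, 335.8, 171.1]
tcp_rot: [0.0, 0.836, 0.549, -0.0]
wrist_force: [-0.6, -0.2, 0.4]
grip_width: 1.001
F [-0.59 -0.16  0.44] T [ 0.019  0.048 -0.019] w 85.06292535738912 [449.7 335.8 171.1] az 66.57 eff7 -0.015547150396741927 q7 0.3179021921965795
```

View pics/w5c.png

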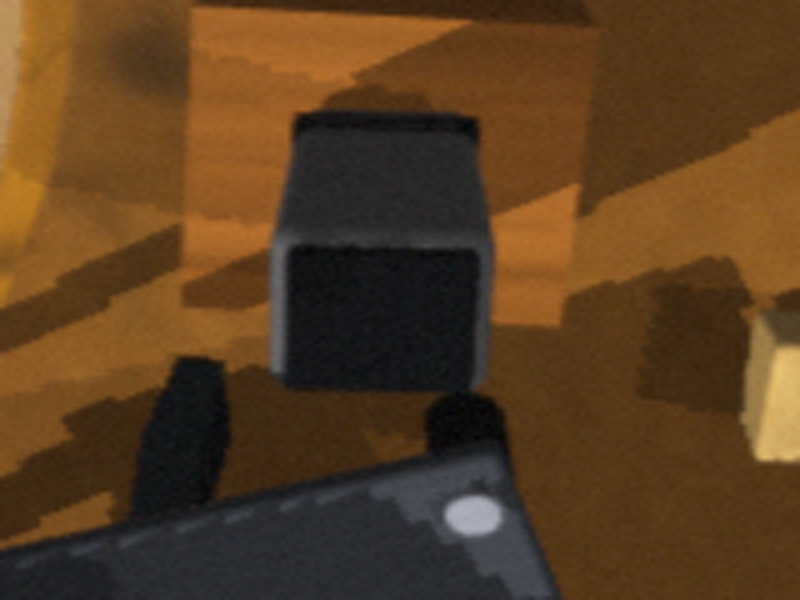

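```bash
python3 - <<'E'
from h import *
w=np.load("w5.npy"); s=dict(position=w[:3],tcp_rot=w[3:]); W=cal("wrist",s); Rt=Rm(s)
def pts(v,z): return np.array([onz(*W,np.array(p)/np.array([5,4])+[240,150]-.4,z) for p in v])
for v,z in [([(272,234),(494,234),(488,390),(276,390)],122),([(295,115),(480,118)],52)]:
    P=pts(v,z); t=Rt.inv().apply(P-s["position"]); print(P.round(1),"\n tool",t.round(1), t.mean(0))
E
```

```text
[[431.7 329.6 122. ]
 [441.7 352.4 122. ]
 [463.7 342.6 122. ]
 [453.8 320.  122. ]] 
 tool [[-12.7 -14.   49.1]
 [ 12.1 -14.   49.1]
 [ 11.9  10.1  49.1]
 [-12.8  10.1  49.1]] [-0.38146149 -1.95582116 49.0736091 ]
[[432.9 328.1  52. ]
 [444.4 353.2  52. ]] 
 tool [[-13.6 -12.4 119.1]
 [ 14.  -11.8 119.1]] [  0.18124695 -12.07149379 119.07616259]
```

```bash

python3 -m handwheel '[{"x":0,"y":-0.5,"z":10,"ax":0,"ay":0,"az":0,"hand":-1},{"x":0,"y":0,"z":11,"ax":0,"ay":0,"az":0,"hand":-1},{"x":0,"y":0,"z":10,"ax":0,"ay":0,"az":0,"hand":-1},{"x":0,"y":0,"z":10,"ax":0,"ay":0,"az":0,"hand":-1},{"x":0,"y":0,"z":10,"ax":0,"ay":0,"az":0,"hand":-1},{"x":0,"y":0,"z":10,"ax":0,"ay":0,"az":0,"hand":-1},{"x":0,"y":0,"z":10,"ax":0,"ay":0,"az":0,"hand":-1},{"x":0,"y":0,"z":10,"ax":0,"ay":0,"az":0,"hand":-1},{"x":0,"y":0,"z":10,"ax":0,"ay":0,"az":0,"hand":-1},{"x":0,"y":0,"z":10,"ax":0,"ay":0,"az":0,"hand":-1},{"x":0,"y":0,"z":0,"ax":0,"ay":0,"az":0,"hand":-1},{"x":0,"y":0,"z":0,"ax":0,"ay":0,"az":0,"hand":-1}]' 60; python3 st.py
python3 -m handwheel '[{"x":0,"y":0,"z":0,"ax":0,"ay":0,"az":0,"hand":1},{"x":0,"y":0,"z":0,"ax":0,"ay":0,"az":0,"hand":1},{"x":0,"y":0,"z":0,"ax":0,"ay":0,"az":0,"hand":1},{"x":0,"y":0,"z":0,"ax":0,"ay":0,"az":0,"hand":1},{"x":0,"y":0,"z":0,"ax":0,"ay":0,"az":0,"hand":1},{"x":0,"y":0,"z":0,"ax":0,"ay":0,"az":0,"hand":1},{"x":0,"y":0,"z":0,"ax":0,"ay":0,"az":0,"hand":1},{"x":0,"y":0,"z":0,"ax":0,"ay":0,"az":0,"hand":1}]' 60; python3 st.py
```

```text
time_s: 10.07
position: [449.0, 335.6, 69.6]
tcp_rot: [0.0, 0.836, 0.548, -0.001]
wrist_force: [0.4, 0.1, 0.4]
grip_width: 1.0
F [0.39 0.08 0.41] T [ 0.015 -0.014  0.03 ] w 84.99671983295835 [449.  335.6  69.6] az 66.52 eff7 -0.005052341875853017 q7 0.28871719444944843
time_s: 10.73
position: [449.5, 335.9, 70.7]
tcp_rot: [-0.0, 0.836, 0.548, 0.0]
wrist_force: [-1.3, -1.3, 5.3]
grip_width: 0.301
F [-1.35 -1.32  5.27] T [-0.072  0.121 -0.014] w 25.591919869075056 [449.5 335.9  70.7] az 66.52 eff7 -0.0033968695061048493 q7 0.2887265491522046
```

```bash

python3 -m handwheel '[{"x":0,"y":0,"z":-4,"ax":0,"ay":0,"az":0,"hand":1},{"x":0,"y":0,"z":-8,"ax":0,"ay":0,"az":0,"hand":1},{"x":0,"y":0,"z":-10,"ax":0,"ay":0,"az":0,"hand":1},{"x":0,"y":0,"z":-12,"ax":0,"ay":0,"az":0,"hand":1},{"x":0,"y":0,"z":-12,"ax":0,"ay":0,"az":0,"hand":1},{"x":0,"y":0,"z":-12,"ax":0,"ay":0,"az":0,"hand":1},{"x":0,"y":0,"z":-15,"ax":0,"ay":0,"az":0,"hand":1},{"x":0,"y":0,"z":-15,"ax":0,"ay":0,"az":0,"hand":1},{"x":0,"y":0,"z":-15,"ax":0,"ay":0,"az":0,"hand":1},{"x":0,"y":0,"z":-15,"ax":0,"ay":0,"az":0,"hand":1},{"x":0,"y":0,"z":-12,"ax":0,"ay":0,"az":0,"hand":1}]'; python3 st.py
python3 -m handwheel '[{"x":0,"y":0,"z":0,"ax":0,"ay":0,"az":-0.1,"hand":1},{"x":0,"y":0,"z":0,"ax":0,"ay":0,"az":-0.1,"hand":1},{"x":0,"y":0,"z":0,"ax":0,"ay":0,"az":-0.095,"hand":1},{"x":0,"y":0,"z":0,"ax":-0.07,"ay":0,"az":0,"hand":1},{"x":0,"y":0,"z":0,"ax":-0.07,"ay":0,"az":0,"hand":1},{"x":0,"y":0,"z":0,"ax":-0.07,"ay":0,"az":0,"hand":1},{"x":0,"y":0,"z":0,"ax":-0.07,"ay":0,"az":0,"hand":1},{"x":0,"y":0,"z":0,"ax":-0.069,"ay":0,"az":0,"hand":1},{"x":0,"y":0,"z":0,"ax":0,"ay":0,"az":0,"hand":1},{"x":0,"y":0,"z":0,"ax":0,"ay":0,"az":0,"hand":1}]'; python3 st.py
python3 - <<'E'
from h import *
s=arm.get_state(); 
np.save("w6.npy",np.concatenate([s["position"],s["tcp_rot"]]))
for n in ["wrist","scene","top"]:
    cv2.imwrite(f"pics/{n}6.png",arm.camera(n)[:,:,::-1])
M=Rm(s).as_matrix(); print(M.round(3))
E
```

```text
time_s: 11.65
position: [449.5, 336.0, 202.3]
tcp_rot: [-0.0, 0.836, 0.548, 0.001]
wrist_force: [0.1, -0.6, -0.9]
grip_width: 0.298
F [ 0.1  -0.6  -0.93] T [-0.025 -0.069  0.004] w 25.360301908725987 [449.5 336.  202.3] az 66.52 eff7 -0.037026453064754605 q7 0.3247054470670003
time_s: 12.48
position: [447.9, 337.1, 200.6]
tcp_rot: [0.129, 0.734, 0.657, 0.115]
wrist_force: [0.7, -0.1, -1.8]
grip_width: 0.298
F [ 0.71 -0.06 -1.78] T [0.076 0.403 0.023] w 25.329582988098487 [447.9 337.1 200.6] az 83.64 eff7 -0.18503628205507994 q7 0.114975612545933
[[ 0.111  0.934  0.339]
 [ 0.994 -0.104 -0.039]
 [-0.001  0.341 -0.94 ]]
```

View pics/wrist6.png

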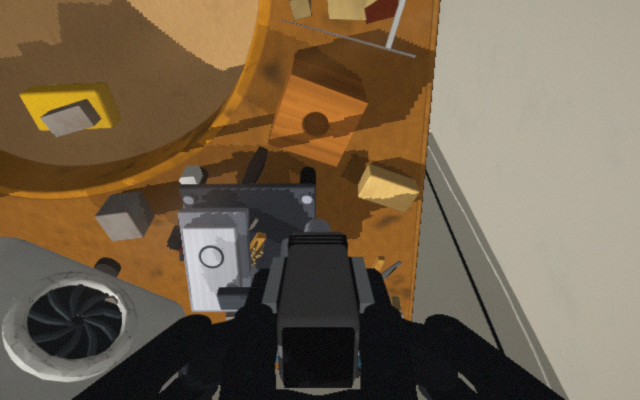

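View pics/scene6.png

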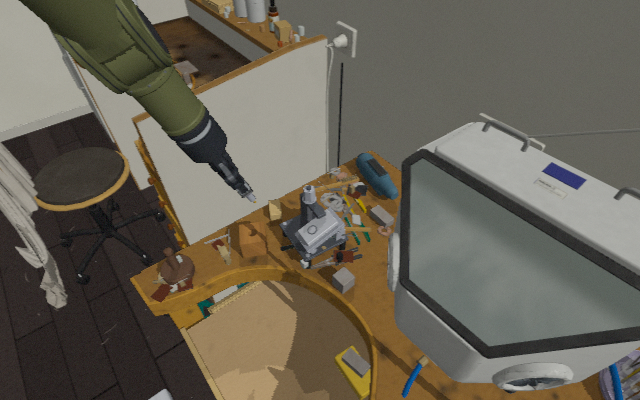

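```bash
python3 - <<'E'
import cv2
im=cv2.imread("pics/wrist6.png");cv2.imwrite("pics/w6c.png",cv2.resize(im[200:400,240:400],None,fx=4,fy=3,interpolation=2))
im=cv2.imread("pics/scene6.png");cv2.imwrite("pics/s6c.png",cv2.resize(im[130:280,200:360],None,fx=5,fy=4,interpolation=2))
im=cv2.imread("pics/top6.png");cv2.imwrite("pics/t6c.png",cv2.resize(im[150:330,230:430],None,fx=4,fy=3.3,interpolation=2))
E
```

```text
(no output)
```

View pics/w6c.png

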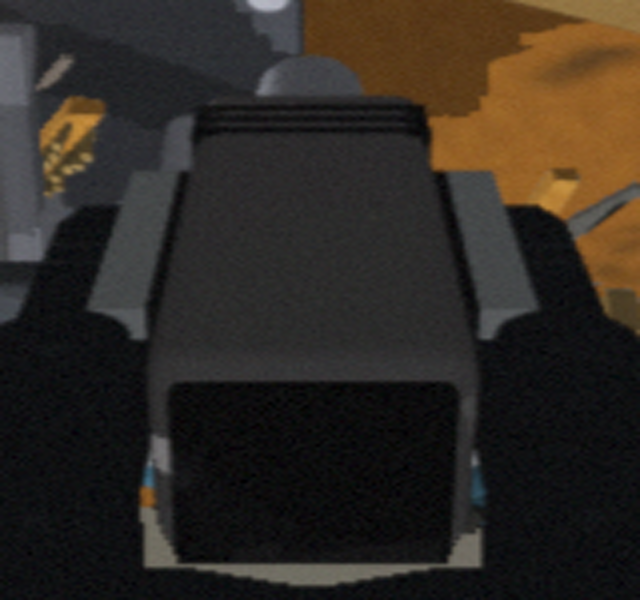

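View pics/s6c.png

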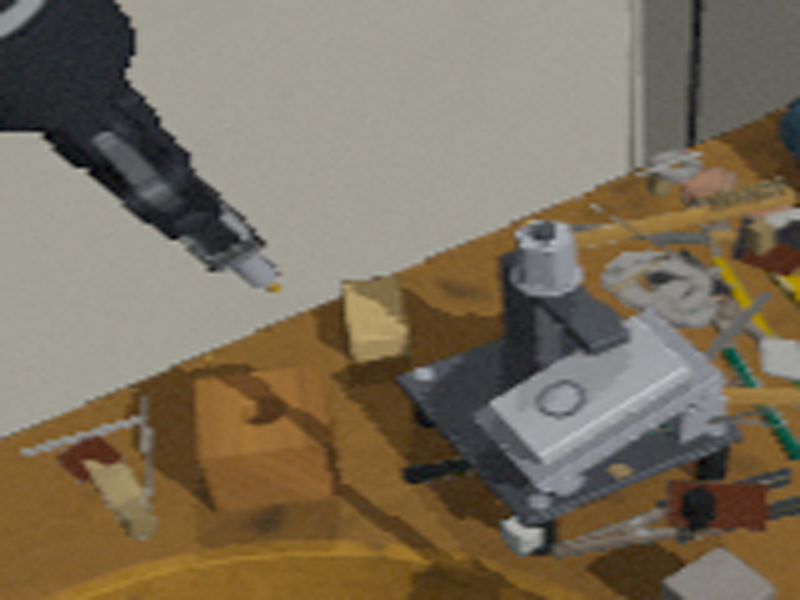

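View pics/t6c.png

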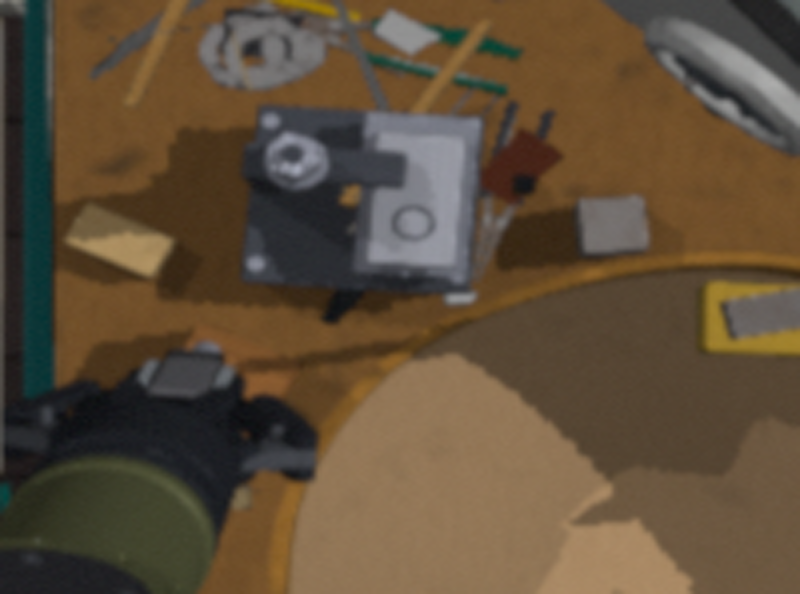

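```bash
python3 - <<'E'
from h import *
w=np.load("w6.npy"); s=dict(position=w[:3],tcp_rot=w[3:]); W=cal("wrist",s); Rt=Rm(s)
S=cal("scene")
for t in [(0,0,62.7),(0,-0.7,62.7),(3,0,62.7),(0,3,62.7),(0,0,65.7)]:
    print(t,proj(*S,s["position"]+Rt.apply(t)))
# body front face edges in wrist: shoulder edge z=18.7, top z=-51.3, y=-13+off
f=lambda p:np.array(p)/[4,3]+[240,200]-.4
for nm,p,z in [("shL",(200,103),18.7),("shR",(428,103),18.7),("topL",(150,362),-51.3),("topR",(480,362),-51.3),("backL",(178,562),-51.3),("backR",(450,562),-51.3)]:
    o,d=ray(*W,f(p)); o=Rt.inv().apply(o-s["position"]); d=Rt.inv().apply(d); print(nm,(o+d*(z-o[2])/d[2]).round(1))
for t in [(0,0,62.7),(0,0,48.7),(0,7.5,48.7),(0,-7.5,48.7)]: print((proj(*W,s["position"]+Rt.apply(t))-[240,200])*[4,3])
E
```

```text
(0, 0, 62.7) [254.35230068 201.70370648]
(0, -0.7, 62.7) [254.09148949 201.89323505]
(3, 0, 62.7) [253.78069716 200.85669956]
(0, 3, 62.7) [255.46960689 200.89177254]
(0, 0, 65.7) [254.95108998 202.40476171]
shL [-13.3 -12.3  18.7]
shR [ 14.2 -12.3  18.7]
topL [-11.8 -15.6 -51.3]
topR [ 12.5 -15.6 -51.3]
backL [-10.5   9.6 -51.3]
backR [ 11.1   9.7 -51.3]
[309.20849431  69.03111643]
[309.18531269  96.84088779]
[309.27109265 132.55435142]
[309.09749307  60.2782364 ]
```

```bash
python3 - <<'E'
from h import *
L=[("w1","pics/w1.png",(237,153),"w1.npy",26),("w4","pics/w4.png",(241,320),"w4.npy",22),("w6","pics/wrist6.png",(211,257),"w6.npy",22),("scene","pics/scene0.png",(312,229),None,20),("top","pics/top0.png",(333,217),None,14)]
rays=[];names=[]
tiles=[]
for n,f,c,w,h in L:
    g=cv2.cvtColor(cv2.imread(f),cv2.COLOR_BGR2GRAY)
    x0,y0=c[0]-h,c[1]-h; t=cv2.resize(g[y0:y0+2*h,x0:x0+2*h],None,fx=8,fy=8,interpolation=cv2.INTER_CUBIC)
    med=cv2.medianBlur(t,8*13+1 if h<20 else 8*17+1)
    m=((med.astype(int)-t)>22).astype(np.uint8)
    cs,_=cv2.findContours(m,cv2.RETR_LIST,cv2.CHAIN_APPROX_NONE)
    best=None
    for k in cs:
        if len(k)<40: continue
        e=cv2.fitEllipse(k); d=np.hypot(e[0][0]-8*h,e[0][1]-8*h)
        if d<40 and min(e[1])>50: print(n,[(e[0][0]+.5)/8+x0-.5,(e[0][1]+.5)/8+y0-.5],np.array(e[1])/8,len(k)); best=((e[0][0]+.5)/8+x0-.5,(e[0][1]+.5)/8+y0-.5) if best is None or len(k)>best[1] else best[0],max(len(k),best[1] if best else 0)
    tiles.append(cv2.resize(np.hstack([t,m*255]),(360,180)))
    if best:
        if w: a=np.load(w); C=cal("wrist",dict(position=a[:3],tcp_rot=a[3:]))
        else: C=cal(n)
        rays.append(ray(*C,best[0])); names.append(n)
cv2.imwrite("pics/tiles.png",np.vstack(tiles[:3])); 
x,r=tri(rays); print(x,dict(zip(names,np.round(r,2))))
for i in range(len(rays)):
    x,r=tri(rays[:i]+rays[i+1:]); print("without",names[i],x.round(1))
for n,(o,d) in zip(names,rays): print(n,(o+d*(88-o[2])/d[2]).round(1))
E
```

```text
w1 [236.94110107421875, 153.5217800140381] [19.84604454 20.59660149] 466
w1 [236.96751022338867, 153.4276294708252] [26.74764061 27.50125313] 626
w4 [240.74681282043457, 320.288293838501] [18.45438576 19.49067497] 435
w4 [240.78873825073242, 320.13098526000977] [25.18619347 25.59084702] 584
w6 [210.8848056793213, 256.67388343811035] [17.28097725 19.97849083] 427
w6 [210.93645668029785, 256.39194107055664] [23.39886284 26.67901802] 578
scene [311.7919216156006, 229.23501014709473] [6.27054977 8.17333221] 164
scene [311.8336982727051, 229.43317985534668] [ 8.86221695 10.32920456] 218
top [332.83409214019775, 217.13040733337402] [ 9.91193867 10.19333458] 432
[547.46384789 230.89034819  86.23796104] {'w1': np.float64(0.41), 'w4': np.float64(0.5), 'w6': np.float64(0.37), 'scene': np.float64(0.29), 'top': np.float64(0.79)}
without w1 [547.3 230.8  86.4]
without w4 [547.5 230.9  86.5]
without w6 [547.4 230.8  86. ]
without scene [547.6 230.7  85.8]
without top [547.5 231.1  86.3]
w1 [547.5 231.7  88. ]
w4 [545.7 231.9  88. ]
w6 [546.1 231.9  88. ]
scene [546.7 230.1  88. ]
top [547.1 230.1  88. ]
```

```bash
cat > go.py <<'E'
from h import *
import sys
off=float(sys.argv[1]); ring=np.array([547.5,230.9,86.2]); tip=np.array([0,-0.3,62.7])
if len(sys.argv)>2: ring=ring+np.array([float(v) for v in sys.argv[2:5]])
s=arm.get_state(); Rt=Rm(s); a=np.radians(-6.6); b=np.radians(20)
u=np.array([np.cos(a)*np.cos(b),np.sin(a)*np.cos(b),np.sin(b)]); n=np.array([-np.cos(a)*np.sin(b),-np.sin(a)*np.sin(b),np.cos(b)]); v=np.cross(n,u)
G=np.column_stack([v,u,-n])
print("rot err (tool rotvec)",(Rt.inv()*__import__('scipy.spatial.transform',fromlist=['Rotation']).Rotation.from_matrix(G)).as_rotvec().round(4))
t=s["position"]+Rt.apply(tip)
print("tip",t.round(1),"tip in face coords (u,v,n)",[(t-ring)@k for k in (u,v,n)])
print("shift tool",Rt.inv().apply(ring+off*n-t).round(2)); print('F',s['wrist_force'].round(2),'F.n',s['wrist_force']@n)
E
python3 go.py 30
```

```text
rot err (tool rotvec) [-0.0003 -0.0004 -0.0027]
tip [471.9 332.8 141.8] tip in face coords (u,v,n) [np.float64(-62.58837345003968), np.float64(92.5757497470598), np.float64(81.98323799840358)]
shift tool [-92.43  62.85  51.92]
F [ 0.49 -0.55 -1.18] F.n -1.2978711341678508
```

```bash
python3 -m handwheel '[{"x":-11.5,"y":7.9,"z":0,"ax":0,"ay":0,"az":0,"hand":1},{"x":-11.5,"y":7.9,"z":0,"ax":0,"ay":0,"az":0,"hand":1},{"x":-11.5,"y":7.9,"z":0,"ax":0,"ay":0,"az":0,"hand":1},{"x":-11.5,"y":7.9,"z":3,"ax":0,"ay":0,"az":0,"hand":1},{"x":-11.5,"y":7.9,"z":5,"ax":0,"ay":0,"az":0,"hand":1},{"x":-11.5,"y":7.9,"z":8,"ax":0,"ay":0,"az":0,"hand":1},{"x":-11.5,"y":7.9,"z":10,"ax":0,"ay":0,"az":0,"hand":1},{"x":-11.5,"y":7.9,"z":10,"ax":0,"ay":0,"az":0,"hand":1},{"x":0,"y":0,"z":10,"ax":0,"ay":0,"az":0,"hand":1},{"x":0,"y":0,"z":6,"ax":0,"ay":0,"az":0,"hand":1},{"x":0,"y":0,"z":0,"ax":0,"ay":0,"az":0,"hand":1},{"x":0,"y":0,"z":0,"ax":0,"ay":0,"az":0,"hand":1}]'; python3 go.py 10
python3 - <<'E'
from h import *
s=arm.get_state(); 
np.save("w7.npy",np.concatenate([s["position"],s["tcp_rot"]]))
for n in ["wrist","scene","top"]:
    im=arm.camera(n)[:,:,::-1]; cv2.imwrite(f"pics/{n}7.png",im)
    if n=="scene": cv2.imwrite("pics/s7c.png",cv2.resize(im[150:270,260:380],None,fx=5,fy=5,interpolation=2))
    if n=="wrist": cv2.imwrite("pics/w7c.png",cv2.resize(im[150:350,220:420],None,fx=3,fy=3,interpolation=2))
E
```

```text
time_s: 13.63
position: [515.9, 235.4, 172.9]
tcp_rot: [0.129, 0.736, 0.655, 0.115]
wrist_force: [0.2, 0.3, 0.1]
grip_width: 0.295
rot err (tool rotvec) [-0.0006 -0.0003 -0.0008]
tip [536.9 232.9 113.9] tip in face coords (u,v,n) [np.float64(-0.6389902499099058), np.float64(0.8175472668391526), np.float64(29.687418474518708)]
shift tool [-0.82  0.65 19.69]
F [0.18 0.35 0.07] F.n 0.019602079495682434
```

View pics/s7c.png

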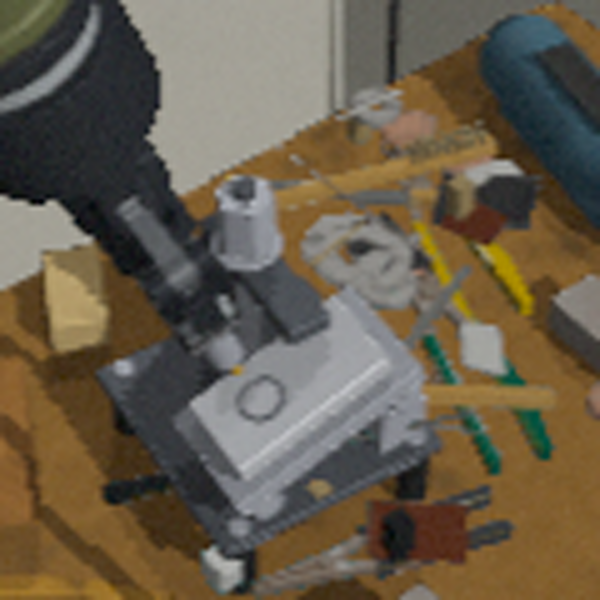

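View pics/w7c.png

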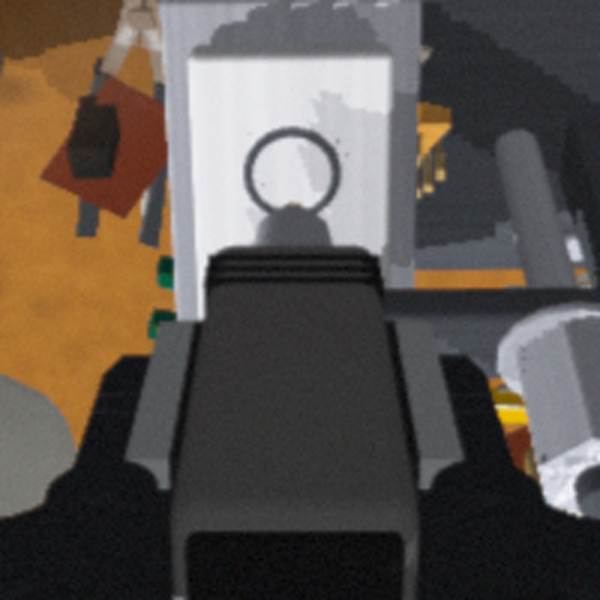

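View pics/top7.png

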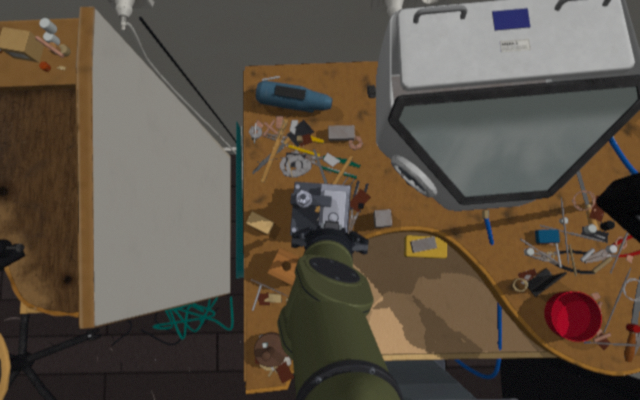

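```bash
python3 - <<'E'
from h import *
w=np.load("w7.npy"); s=dict(position=w[:3],tcp_rot=w[3:]); W=cal("wrist",s); Rt=Rm(s); S=cal("scene")
f=lambda p:np.array(p)/3+[220,150]-.33
for nm,p,z in [("ring",(292,172),92.4),("pin",(293,206),62.7),("noseL",(258,240),48.7),("noseR",(330,240),48.7),("nosetop",(293,205+2),48.7)]:
    o,d=ray(*W,f(p)); o=Rt.inv().apply(o-s["position"]); d=Rt.inv().apply(d); print(nm,(o+d*(z-o[2])/d[2]).round(1))
for t in [(0,0,62.7),(0,-3,60.7),(0,-7.5,48.7)]: print("wrist crop pred",t,(proj(*W,s["position"]+Rt.apply(t))-[220,150])*3)
print("scene tip pred crop",(proj(*S,s["position"]+Rt.apply((0,-.3,62.7)))-[260,150])*5)
print("scene ring pred",(proj(*S,np.array([547.5,230.9,86.2]))-[260,150])*5)
E
python3 -c "
import cv2
im=cv2.imread('pics/scene7.png');cv2.imwrite('pics/s7d.png',cv2.resize(im[205:245,285:335],None,fx=14,fy=14,interpolation=2))
im=cv2.imread('pics/wrist7.png');cv2.imwrite('pics/w7d.png',cv2.resize(im[185:245,290:345],None,fx=10,fy=10,interpolation=2))"
```

```text
ring [-0.2  0.3 92.4]
pin [ 0.  -3.1 62.7]
noseL [-6.6 -1.6 48.7]
noseR [ 7.1 -1.6 48.7]
nosetop [ 0.  -8.4 48.7]
wrist crop pred (0, 0, 62.7) [291.91626729 219.02880957]
wrist crop pred (0, -3, 60.7) [291.88931048 208.92718603]
wrist crop pred (0, -7.5, 48.7) [291.83369466 210.27608154]
scene tip pred crop [236.1050631  366.48846946]
scene ring pred [259.59827411 397.70218197]
```

View pics/s7d.png

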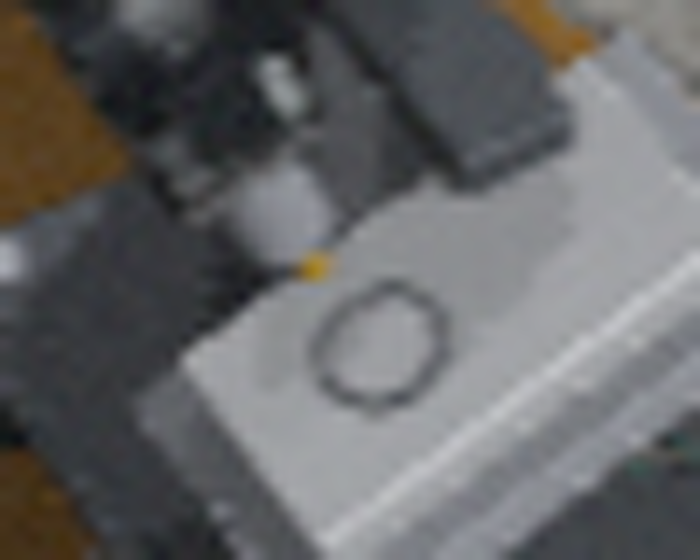

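View pics/w7d.png

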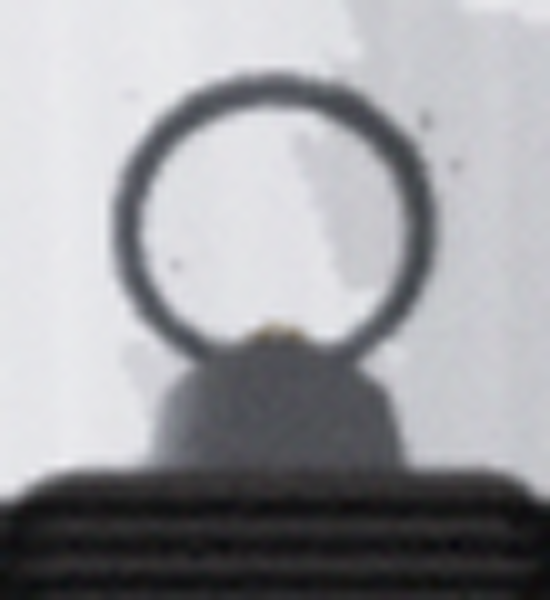

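```bash
python3 -m handwheel '[{"x":-0.5,"y":0.8,"z":4,"ax":0,"ay":0,"az":0,"hand":1},{"x":0,"y":0,"z":5,"ax":0,"ay":0,"az":0,"hand":1},{"x":0,"y":0,"z":5,"ax":0,"ay":0,"az":0,"hand":1},{"x":0,"y":0,"z":5,"ax":0,"ay":0,"az":0,"hand":1},{"x":0,"y":0,"z":4,"ax":0,"ay":0,"az":0,"hand":1},{"x":0,"y":0,"z":0,"ax":0,"ay":0,"az":0,"hand":1},{"x":0,"y":0,"z":0,"ax":0,"ay":0,"az":0,"hand":1},{"x":0,"y":0,"z":0,"ax":0,"ay":0,"az":0,"hand":1},{"x":0,"y":0,"z":0,"ax":0,"ay":0,"az":0,"hand":1}]'; python3 go.py 0
for i in 1 2 3; do python3 -m handwheel '[{"x":0,"y":0,"z":0,"ax":0,"ay":0,"az":0,"hand":1}]'>/dev/null; python3 go.py 0|tail -3; done
python3 - <<'E'
from h import *
s=arm.get_state(); np.save("w8.npy",np.concatenate([s["position"],s["tcp_rot"]]))
im=arm.camera("scene")[:,:,::-1];cv2.imwrite('pics/s8.png',cv2.resize(im[205:245,285:335],None,fx=14,fy=14,interpolation=2))
im=arm.camera("wrist")[:,:,::-1];cv2.imwrite('pics/w8.png',cv2.resize(im[175:245,285:350],None,fx=8,fy=8,interpolation=2))
E
```

```text
time_s: 14.53
position: [524.0, 234.2, 151.8]
tcp_rot: [0.13, 0.735, 0.655, 0.116]
wrist_force: [-0.5, -0.3, -1.9]
grip_width: 0.298
rot err (tool rotvec) [ 0.0001 -0.0005  0.0004]
tip [545.  231.8  92.8] tip in face coords (u,v,n) [np.float64(-0.1610326457299549), np.float64(0.6279134402038828), np.float64(7.1027505168027165)]
shift tool [-0.63  0.16  7.1 ]
F [-0.47 -0.26 -1.91] F.n -1.6461919357113193
tip [545.1 231.8  92.9] tip in face coords (u,v,n) [np.float64(-0.09283567711748297), np.float64(0.6136633987303404), np.float64(7.139136295465159)]
shift tool [-0.62  0.09  7.14]
F [-0.32 -0.28 -0.4 ] F.n -0.27761706181667206
tip [545.  231.8  92.9] tip in face coords (u,v,n) [np.float64(-0.09706182232669125), np.float64(0.612230215857626), np.float64(7.164331013997598)]
shift tool [-0.62  0.1   7.16]
F [-0.5  -0.08 -1.44] F.n -1.18774714764763
tip [545.  231.8  92.8] tip in face coords (u,v,n) [np.float64(-0.1394195380834704), np.float64(0.6099641021686169), np.float64(7.120854766012126)]
shift tool [-0.61  0.14  7.12]
F [-0.06 -0.33 -0.9 ] F.n -0.8362493029031159
```

View pics/s8.png

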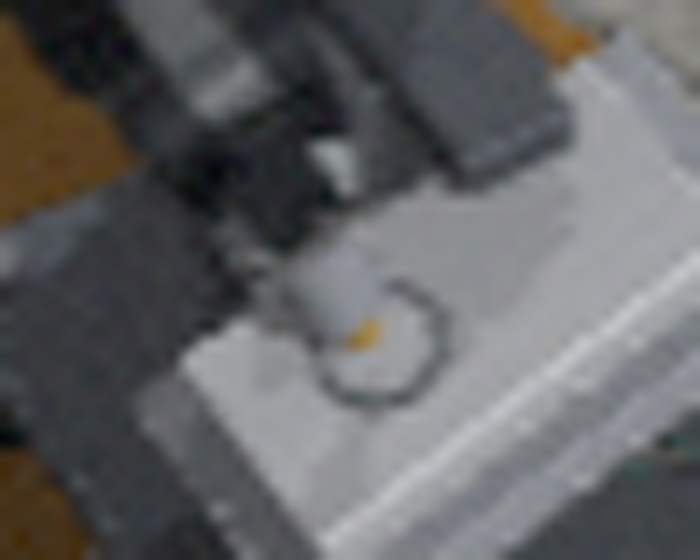

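View pics/w8.png

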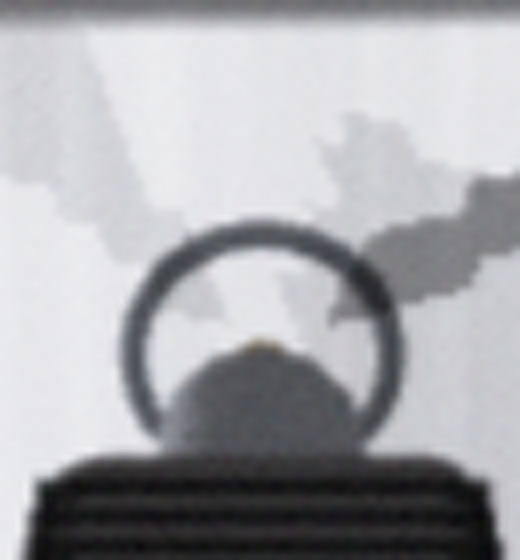

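```bash

m(){ python3 go.py 0 | tail -3 | grep -v shift; }
python3 -m handwheel '[{"x":-0.3,"y":0,"z":1,"ax":0,"ay":0,"az":0,"hand":1},{"x":0,"y":0,"z":1,"ax":0,"ay":0,"az":0,"hand":1},{"x":0,"y":0,"z":1,"ax":0,"ay":0,"az":0,"hand":1},{"x":0,"y":0,"z":0,"ax":0,"ay":0,"az":0,"hand":1}]' >/dev/null; m
python3 -m handwheel '[{"x":0,"y":0,"z":1,"ax":0,"ay":0,"az":0,"hand":1},{"x":0,"y":0,"z":0,"ax":0,"ay":0,"az":0,"hand":1}]'>/dev/null; m
python3 -m handwheel '[{"x":0,"y":0,"z":1,"ax":0,"ay":0,"az":0,"hand":1},{"x":0,"y":0,"z":0,"ax":0,"ay":0,"az":0,"hand":1}]'>/dev/null; m
python3 -m handwheel '[{"x":0,"y":0,"z":1,"ax":0,"ay":0,"az":0,"hand":1},{"x":0,"y":0,"z":0,"ax":0,"ay":0,"az":0,"hand":1}]'>/dev/null; m
```

```text
tip [546.  231.2  89.6] tip in face coords (u,v,n) [np.float64(-0.31285834158780434), np.float64(0.11764686449040296), np.float64(3.734161665743626)]
F [-0.02  0.28 -1.42] F.n -1.3144109484655446
tip [546.3 231.3  88.8] tip in face coords (u,v,n) [np.float64(-0.23038949882268334), np.float64(0.2283516297439486), np.float64(2.830874359988757)]
F [-0.78  0.34 -1.29] F.n -0.9357036702765481
tip [546.7 231.2  88. ] tip in face coords (u,v,n) [np.float64(-0.1971096226710073), np.float64(0.1926365312085035), np.float64(1.9694821338081665)]
F [-0.38  0.35 -0.29] F.n -0.13104098059521585
tip [547.  231.2  87. ] tip in face coords (u,v,n) [np.float64(-0.20532022753413853), np.float64(0.24662338316928153), np.float64(0.965048520663291)]
F [-1.05 -0.4   1.26] F.n 1.5208550694279097
```

```bash

m(){ python3 go.py 0 | tail -3 | grep -v shift; }
python3 -m handwheel '[{"x":0,"y":0,"z":0,"ax":0,"ay":0,"az":0,"hand":1}]'>/dev/null; m
python3 -m handwheel '[{"x":0,"y":0,"z":1,"ax":0,"ay":0,"az":0,"hand":1},{"x":0,"y":0,"z":0,"ax":0,"ay":0,"az":0,"hand":1}]'>/dev/null; m
python3 -m handwheel '[{"x":0,"y":0,"z":1,"ax":0,"ay":0,"az":0,"hand":1},{"x":0,"y":0,"z":0,"ax":0,"ay":0,"az":0,"hand":1}]'>/dev/null; m
python3 -m handwheel '[{"x":0,"y":0,"z":1,"ax":0,"ay":0,"az":0,"hand":1},{"x":0,"y":0,"z":0,"ax":0,"ay":0,"az":0,"hand":1}]'>/dev/null; m
python3 -m handwheel '[{"x":0,"y":0,"z":0.5,"ax":0,"ay":0,"az":0,"hand":1},{"x":0,"y":0,"z":0,"ax":0,"ay":0,"az":0,"hand":1}]'>/dev/null; m
for i in 1 2 3 4; do python3 -m handwheel '[{"x":0,"y":0,"z":0,"ax":0,"ay":0,"az":0,"hand":1}]'>/dev/null; m; done
python3 - <<'E'
from h import *
s=arm.get_state(); np.save("w9.npy",np.concatenate([s["position"],s["tcp_rot"]]))
im=arm.camera("scene")[:,:,::-1];cv2.imwrite('pics/s9.png',cv2.resize(im[205:245,285:335],None,fx=14,fy=14,interpolation=2))
im=arm.camera("wrist")[:,:,::-1];cv2.imwrite('pics/w9.png',cv2.resize(im[175:275,260:375],None,fx=6,fy=6,interpolation=2))
E
```

```text
tip [547.  231.2  87.1] tip in face coords (u,v,n) [np.float64(-0.19701725371033368), np.float64(0.21695477230862326), np.float64(1.0123509598868115)]
F [-0.81 -0.19  1.57] F.n 1.7464904524578342
tip [547.4 231.1  86.1] tip in face coords (u,v,n) [np.float64(-0.18615852795449805), np.float64(0.22976067182588), np.float64(-0.07586291912236737)]
F [-0.6  -0.47  1.61] F.n 1.6996047315933749
tip [547.7 231.1  85.1] tip in face coords (u,v,n) [np.float64(-0.17886421432772331), np.float64(0.2136971930380841), np.float64(-1.1005104652903779)]
F [-0.88 -0.6   1.87] F.n 2.0280736252968206
tip [548.1 231.1  84.1] tip in face coords (u,v,n) [np.float64(-0.20174140859263212), np.float64(0.22570986371919624), np.float64(-2.1154431045717135)]
F [-1.65  0.38  2.43] F.n 2.8556013138639535
tip [548.2 231.   83.7] tip in face coords (u,v,n) [np.float64(-0.19390539557566444), np.float64(0.19877224828532936), np.float64(-2.568519085253918)]
F [-2.65  0.04  2.91] F.n 3.6346493674804474
tip [548.2 231.   83.8] tip in face coords (u,v,n) [np.float64(-0.19727262007311663), np.float64(0.22027052451026957), np.float64(-2.506186782681276)]
F [-1.95 -0.19  2.71] F.n 3.2058075279341747
tip [548.2 231.   83.8] tip in face coords (u,v,n) [np.float64(-0.1810290470438548), np.float64(0.2015576889016785), np.float64(-2.495015761804721)]
F [-1.09 -0.44  1.85] F.n 2.091574339030907
tip [548.2 231.   83.8] tip in face coords (u,v,n) [np.float64(-0.18256335469347607), np.float64(0.21543478514605174), np.float64(-2.496762053951425)]
F [-0.81  0.17  3.11] F.n 3.203891206305491
tip [548.2 231.   83.8] tip in face coords (u,v,n) [np.float64(-0.20665983924077225), np.float64(0.19415755136894788), np.float64(-2.5297187191639234)]
F [-0.89 -0.59  2.77] F.n 2.8879905881499304
```

View pics/s9.png

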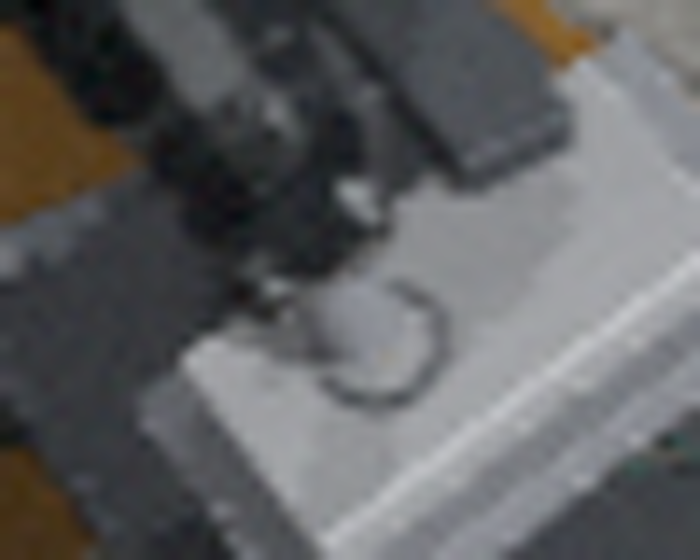

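View pics/w9.png

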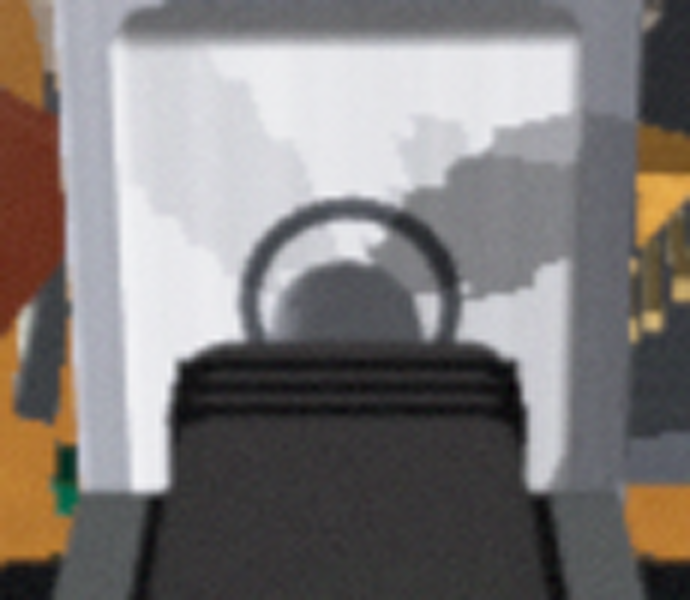

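```bash
python3 - <<'E'
from h import *
for i in range(1):
    im=arm.camera("scene")[:,:,::-1]; cv2.imwrite("pics/scene10.png",im)
K=cv2.cvtColor(im.copy(),cv2.COLOR_BGR2HSV)
print("S\n",K[224:236,304:318,1]);print("V\n",K[224:236,304:318,2])
s7=cv2.cvtColor(cv2.imread("pics/scene7.png"),cv2.COLOR_BGR2HSV); print(s7[220:228,302:314,1]) 
w=np.load("w9.npy");s=dict(position=w[:3],tcp_rot=w[3:]);S=cal("scene")
W=cal("wrist",s);Rt=Rm(s)
for z in [18.7,48.7,53,57.7,62.7]: print(z,proj(*S,s["position"]+Rt.apply((0,-.3,z))))
print("wrist pred nose top crop",(proj(*W,s["position"]+Rt.apply((0,-7.8,48.7)))-[260,175])*6,"shoulder",(proj(*W,s["position"]+Rt.apply((0,-13,18.7)))-[260,175])*6)
w=np.load("w7.npy");s=dict(position=w[:3],tcp_rot=w[3:]);W=cal("wrist",s)
a=cv2.imread("pics/wrist7.png");
print("w7 shoulder pred (w7d crop)",(proj(*W,s["position"]+Rm(s).apply((0,-13,18.7)))-[290,185])*10)
E
```

```text
S
 [[27 16 67 50 23  0 15 17 14  7 12  9 10 11]
 [12 11 16  6 10 18 20 17 15 14 17 11 11  9]
 [15 22  8 12 18 18 17 14 19 17 17 10 11  9]
 [13  8  3 16 14 11 12 14 14 13 10 12 18  9]
 [11  5 17 17 22 15 16 17 17 12  8  8 14 11]
 [ 8 18 18 18 16 19 18 16 15 13 11 10 21  9]
 [ 7 10 10 13 27 23 20 18 11  3  8  9 18 11]
 [ 9  9 10 12 17 13  9  9  7 11 10 14 14  8]
 [ 5 10  8  9 18 11  7  7 12 14 17 19 12 12]
 [ 9  8  8 11  9 18 20 17 15 25 16 10  8  9]
 [ 9  9  8  9 10  9  9 11 14  9  8  9  8  9]
 [ 8  8  8  8 10 12 10  9 10  8  9  9 11  8]]
V
 [[ 66  48  42  36  56 100 103 135 146 145 144 148 148 145]
 [130 113  81  90 107 139 153 153 133 112 123 141 145 143]
 [ 70  69  91 108 129 144 150 151 150 139 108 107 135 147]
 [ 57  98  85  98 125 138 145 150 151 152 155 131 111 135]
 [ 90  95  92  91 114 132 144 149 152 147 157 135 111 137]
 [ 98 100 100  86  98 124 138 148 150 158 161 150 120 136]
 [117  99  99  80  86 110 129 143 144 154 159 140 112 137]
 [144 144 147 130 121 141 143 141 154 160 151 109 128 159]
 [147 157 163 139  99 118 142 146 155 151 121 121 155 168]
 [162 161 163 165 137 
[... 173 characters left out ...]
  15  17  16  18  19  10  12  12]
 [ 18  15  19  16  14  12  17  18   9   7   5   9]
 [ 20  21  16  16  17  19  16  12   9   9   9   7]
 [ 25  22  11  14  42 134  78   4  12   9  12   7]
 [ 12  28  28   7 129 191  70   2   7  10   9  10]
 [ 43  24  21  12   7   4   7   9  12  14  20  19]
 [ 40   8  11   9  11  10   5   8  13  12  14  14]
 [ 11  10   9   5   7   9  12  10  10   7  10  10]]
18.7 [305.7568455  220.81598112]
48.7 [310.17969618 227.19752468]
53 [310.79209312 228.08112624]
57.7 [311.4555158  229.03835068]
62.7 [312.15456595 230.04698048]
wrist pred nose top crop [343.63896059 267.59029119] shoulder [343.41314962 345.5649464 ]
w7 shoulder pred (w7d crop) [272.35524937 475.94157733]
```

```bash

m(){ python3 go.py 0 | tail -3 | grep -v shift; }
python3 -m handwheel '[{"x":0,"y":0,"z":0.5,"ax":0,"ay":0,"az":0,"hand":1},{"x":0,"y":0,"z":0,"ax":0,"ay":0,"az":0,"hand":1}]'; m
for i in 1 2 3 4 5 6; do python3 -m handwheel '[{"x":0,"y":0,"z":0,"ax":0,"ay":0,"az":0,"hand":1}]'>/dev/null; m|tail -1; done
python3 go.py 0; python3 st.py
python3 - <<'E'
from h import *
for n in ["scene","wrist"]: cv2.imwrite(f"pics/{n}11.png",arm.camera(n)[:,:,::-1])
E
```

```text
time_s: 17.12
position: [527.4, 233.4, 142.3]
tcp_rot: [0.13, 0.735, 0.655, 0.116]
wrist_force: [-1.7, 0.7, 2.2]
grip_width: 0.298
tip [548.4 231.   83.2] tip in face coords (u,v,n) [np.float64(-0.19771001286807866), np.float64(0.19815951543012753), np.float64(-3.091290913367903)]
F [-1.74  0.72  2.17] F.n 2.6596227234693384
F [-2.5  -0.14  2.79] F.n 3.4672126290530114
F [-1.93 -0.53  2.91] F.n 3.367065631606883
F [-1.86 -1.19  3.65] F.n 4.013976395494632
F [-0.88  0.45  2.39] F.n 2.560433018810106
F [-1.11  0.06  2.03] F.n 2.284046657719848
F [-2.12  0.14  3.08] F.n 3.6196873562928324
rot err (tool rotvec) [-0.0001 -0.0002  0.0004]
tip [548.3 231.   83.3] tip in face coords (u,v,n) [np.float64(-0.2231379420601174), np.float64(0.2122403662376512), np.float64(-3.0365608951789245)]
shift tool [-0.21  0.22 -3.04]
F [-2.12  0.14  3.08] F.n 3.6196873562928324
F [-2.12  0.14  3.08] T [-0.001  0.478 -0.046] w 24.97246147780113 [527.3 233.4 142.3] az 83.42 eff7 -7.840518719604006e-05 q7 0.2284742539883592
```

View pics/wrist11.png

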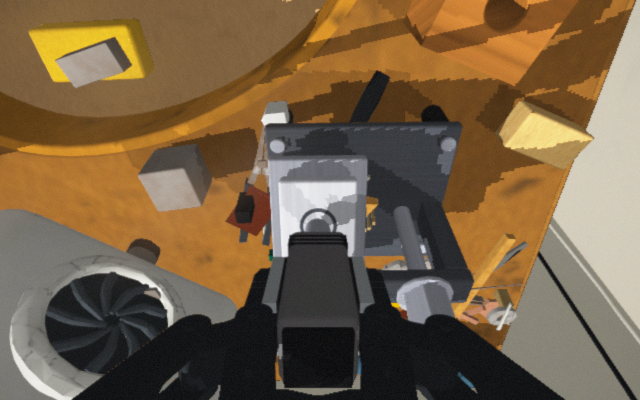

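View pics/scene11.png

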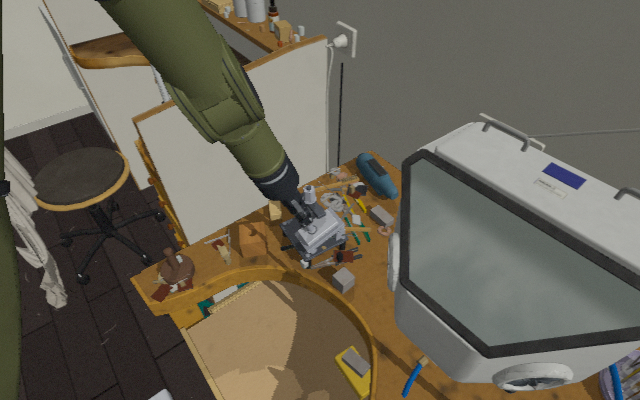

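```bash
python3 -c "
from station import arm
print(arm.finish_job())"
```

```text
the job is handed in; nothing more can be done
None
```

I tightened the nut to its stop, then pressed the probe on the ring to about half pin travel and handed the job in at about 17 s, still gripped and pressed. No verdict was reported.

- **Nut:** I gripped it across two flats and turned it clockwise about 1.27 rad. The torque then jumped from about 0.1–0.25 N m to about 1.2 N m and the turning stopped, which I took as the hard stop. I then opened the gripper and lifted away without turning it back.
- **Probe placing:** I set the pin in the ring with the tool axis within 0.001 rad of the expected face normal. That normal is the given 20 degree slope plus the bar direction I measured in the images. By calibration the tip is about 0.3 mm from the ring's centre, and different views agreed to about 1–2 mm.
- **Pin push:** By arm travel since contact, the pin is in about 4.6–5 mm. The averaged wrist force, about 4.2 N above the free reading with about 1 N of noise, suggests about 5.4 mm. Both are close to half-way.
- **Disagreements:**
  - The wrist view showed the probe body leaning about 3 degrees. It showed almost the same lean while the probe stood in its stand, and the nose and tip matched their predicted positions in the wrist and scene views, so I treated it as camera calibration error and did not correct it.
  - In the final position the nose hides the pin from the cameras, so I could not confirm the push by eye.
- **Surroundings:** In the last pictures the loose pieces in view looked undisturbed, judged by eye only. The wrist forces I read stayed around 10 N or less.

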